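# Pack the pattern weights into their fitted box and clamp them

## Robot

A 6-joint arm with a two-finger parallel gripper is mounted at the origin on the work surface. World frame = base frame: x ahead of the robot, y to its left, z up, the work surface at z = 0. Lengths are in mm, angles in degrees, forces in N, time in s.
With the tool pointing down it reaches from about 300 to 850 mm from the base axis. Payload 4.2 kg.
Tool frame: the origin (TCP) lies at the very end of the fingers, on their centre line; the grasp point (between the pads) lies 19 mm behind it; z points along the fingers, y is the line along which they close (so a half turn about z gives the same grasp; the last joint's range is limited). The gripper opens to 91 mm and grips with 3 to 60 N. Pads are 32 mm wide; open, the fingers measure 118 mm over their backs; the gripper's body (76 mm by 178 mm) begins 60 mm behind the grasp point.
Start: joints at [-1.146, 18.312, 89.639, -0, 72.044, -1.146], TCP at [575.016, 0, 213.976] pointing down, gripper open.
Joint ranges: [-177.97, 177.97], [-48.28, 115.42], [12.27, 149.76], [-77.06, 257.06], [2.81, 150.46], [-146.56, 146.56]. Speed limits (degrees/s): [147.25, 147.25, 180, 180, 180, 180].

## Interface

Orientations are given as [roll, pitch, yaw] about the fixed x, y, z axes, in that order (R = Rz(yaw) Ry(pitch) Rx(roll)).
In Python, from workcell import env, eyes gives the robot as it stands.
- The arm moves only by the tool send_rows, never from a script. Its argument "targets" is text: rows parted by semicolons, each of 7 numbers parted by spaces: the shift along the tool's x, y, z in m, then the turn, a rotation vector about the tool's x, y, z in degrees, then the opening in per cent of the stroke, from 0 (shut) to 100 (fully open). A call has 1 to 12 rows; each row is the pose to reach, as a shift and turn from the pose commanded when the call began, along the tool's axes at that moment; what a row does not reach only later rows make up. A row lasts 1/12 s, in which the tool goes at most 41.7 mm and 7.16 degrees, less where a joint would pass 70% of its speed; a pose out of reach is approached as far as the arm can. A call with a gripper value outside its range is refused whole. The fingers move at their own pace and stop on an object; "grip_force" is the grip in N (left out, the last holds). Time passes only in rows, so rows that repeat a pose let the fingers close. It gives the time, the measured TCP pose, the force, the opening and the grip force at its end, in the units of the state.
- env.state(): the state, without advancing time (a new reading comes with each control period).
- eyes.grab_frame(name): name is "scene" or "side" or "wrist"; returns a dict with "image" (400x640x3 uint8, blue, green, red), "fovy" (degrees; the focal length in pixels is half the picture's height over the tangent of half this angle, whatever the lens; pixels are square), "cx", "cy" (the principal point, pixels), "eye" and "attitude" of the camera in the world. Camera axes: x right, y up, looking along -z (the intrinsics and any distortion apply to the point x, -y, -z); pixel columns grow to the right and rows downward; lengths in mm; the calibration is good to about 2 mm. A picture is of the moment at which its call begins. There is no depth.
- env.job_done(): hands the job in; it is judged then, once.
The state is a dict: "time_s": time; "qpos": joint angles; "qvel": joint speeds; "effort": joint torques, N m; "ee_pos": TCP position; "ee_rot": TCP orientation; "force": force on the tool from outside, world axes, zero at the start; "torque": the same for the moment, N m; "gripper_width": finger opening in mm; "gripper_force": force on a finger pad.
Only numpy, scipy, OpenCV 4.12 (cv2) and the standard library are available. Lean on these libraries where they do the work, as an engineer would, in place of code of your own. Each camera call takes 0.05 s, during which the arm holds its last target. There are 200 camera calls.

## Task

Put the pattern weights away in their fitted wooden box, each lying flat and fully down in its own place: first the purple elbow, then the white bracket over its leg, then every small hook block there is (each in any bay), then the green end piece, because each overhangs the one before; the keeper bar stands in the way of the last piece, so wind it back with the black knob before that one goes in. Finally turn the knob until the red pointer of the keeper bar stands at the red mark, so that the bar holds the last piece down, and leave the other things on the table where they are.

Things in the scene. Friction and masses are not known exactly. Their poses are not given: they have to be found in the camera images.
- box: Fixed plywood box, 272 x 120 mm, origin at table level; x along it from the elbow end to the clamp end, z up. mm: inner floor 6 above the table; packing space x -120..48, y -52..52; walls 8 thick, 22 above the floor (11 at the clamp end). Two ribs (x -20.5..-3, y +-17.75, 2.5 thick, 17 high) part three 33 wide bays. From x 56 a deck 17 above the table with the keeper bar, grey bridge 36 high, knob on top.
- seat_elbow (a point): Point on the box's inner floor where the origin of the purple elbow belongs (axes of piece and box alike).
- seat_bracket (a point): Point on the inner floor where the origin of the white bracket belongs (axes alike).
- bay1 (a point): Point on the inner floor where the origin of a hook block belongs, bay at the box's -y side (axes alike).
- bay2 (a point): The same for the middle bay.
- bay3 (a point): The same for the bay at the box's +y side.
- seat_end (a point): Point on the inner floor where the origin of the green end piece belongs (axes alike).
- elbow: Purple L-shaped pattern weight, 300 g, goes in first. mm, origin: underside, below its handle. Column x -17..17, y -50..50, 24 high; flat leg x 17..80, y -50..-20, 10 high. Black handle on top, height 24 to 62, centred on the origin, 24 long in x, 14 thick in y: grip across y.
- bracket: White bracket, 280 g, second. mm, origin: underside, below its handle. Block x -20..30, y -15..50, 24 high; wing x -20..30, y -50..-15, height 12.5..24, covers the elbow's leg; tongue x 30..42, y -15..50, 10 high. Black handle on top, height 24 to 62, centred on the origin, 24 long in x, 14 thick in y: grip across y.
- hook1: Pink hook block (80 g; 2 or 3 hooks present, else None), Z-shaped from the side. mm, origin: underside, below its handle. Width y +-14.75; foot x -5..24, height 0..10; head x -18..12, height 12.5..24; web x -5..12. Black handle on top, height 24 to 62, centred on the origin, 12 thick in x (grip across x), 22 in y. Any bay; its overhang (-x) covers the bracket's tongue or the elbow's leg.
- hook2: Lilac hook block (80 g; 2 or 3 hooks present, else None), Z-shaped from the side. mm, origin: underside, below its handle. Width y +-14.75; foot x -5..24, height 0..10; head x -18..12, height 12.5..24; web x -5..12. Black handle on top, height 24 to 62, centred on the origin, 12 thick in x (grip across x), 22 in y. Any bay; its overhang (-x) covers the bracket's tongue or the elbow's leg.
- hook3: Yellow hook block (80 g; 2 or 3 hooks present, else None), Z-shaped from the side. mm, origin: underside, below its handle. Width y +-14.75; foot x -5..24, height 0..10; head x -18..12, height 12.5..24; web x -5..12. Black handle on top, height 24 to 62, centred on the origin, 12 thick in x (grip across x), 22 in y. Any bay; its overhang (-x) covers the bracket's tongue or the elbow's leg.
- end: Green end piece, 200 g, last; Z-shaped from the side, y -50..50. mm, origin: underside, below its handle. Foot x -2..32, 10 high; head x -14..14, height 12.5..24, overhangs the hooks' tongues (-x); web x -2..14. The keeper bar comes over its foot. Black handle on top, height 24 to 62, centred on the origin, 24 long in x, 14 thick in y: grip across y.
- knob (a joint): Angle of the black clamp knob, rad, 0 to 4.4, grows clockwise seen from above. Moves the keeper bar and pointer 5 mm per rad towards the box's -x; friction 0.04 N m, stays where left. Starts at 1.3 to 2.6. Above 1.2 the bar stands in the packing space and blocks the end piece: keep it below 0.9 to put that in. The pointer meets the mark at 3.2.
- knob_grip (a point): On the knob's vertical axis at grip height: middle of its upright bar, 42 mm long along this point's x, 14 mm thick along its y, from 22 mm below to 12 mm above this point, on a 44 mm disc 8 mm thick. Turns with the knob.
- pointer (a point): Tip of the keeper bar's red pointer, which slides along the white scale card on the deck.
- mark (a point): Red line on the scale card; the pointer is at it when both have the same x in the box's frame.
- tin: Bystander: round blue button tin, 72 mm across, 45 mm high, origin under its centre; it lies in one of the four places where the large weights lie.
- spool_white: Bystander: white thread spool standing, 28 mm across, 40 mm high, origin under its centre.
- spool_purple: Bystander: purple thread spool, same size.
- spool_brown: Bystander: brown thread spool, same size.
- spool_pink: Bystander: pink thread spool, same size.
- pincushion: Bystander: red hard pincushion, 80 mm across, 36 mm high, origin under its centre.
Things that resemble listed ones, but are neither listed nor needed, are in the scene too. Leave any yellow look-alike of the end alone. Leave any yellow look-alike of the bracket alone.

How it is judged (in metres and radians):
On the way, in this order (a step that is already met when the one before it is completed fails the run):
1. the purple elbow lies in its place in the box (horizontal distance between elbow and seat_elbow below 0.006 m and z of elbow in the frame of seat_elbow between -0.004 and 0.004 m and angle between elbow's own z axis and vertical below 0.08 rad and angle between the x axis of elbow and the x axis of box, either way round below 0.12 rad), for 0.2 s.
2. the white bracket lies in its place over the elbow's leg (horizontal distance between bracket and seat_bracket below 0.006 m and z of bracket in the frame of seat_bracket between -0.004 and 0.004 m and angle between bracket's own z axis and vertical below 0.08 rad and angle between the x axis of bracket and the x axis of box, either way round below 0.12 rad), for 0.2 s.
3. every hook block present lies in a bay (((horizontal distance between hook1 and bay1 below 0.006 m and z of hook1 in the frame of bay1 between -0.004 and 0.004 m and angle between hook1's own z axis and vertical below 0.08 rad and angle between the x axis of hook1 and the x axis of box, either way round below 0.12 rad) or (horizontal distance between hook1 and bay2 below 0.006 m and z of hook1 in the frame of bay2 between -0.004 and 0.004 m and angle between hook1's own z axis and vertical below 0.08 rad and angle between the x axis of hook1 and the x axis of box, either way round below 0.12 rad) or (horizontal distance between hook1 and bay3 below 0.006 m and z of hook1 in the frame of bay3 between -0.004 and 0.004 m and angle between hook1's own z axis and vertical below 0.08 rad and angle between the x axis of hook1 and the x axis of box, either way round below 0.12 rad)) and ((horizontal distance between hook2 and bay1 below 0.006 m and z of hook2 in the frame of bay1 between -0.004 and 0.004 m and angle between hook2's own z axis and vertical below 0.08 rad and angle between the x axis of hook2 and the x axis of box, either way round below 0.12 rad) or (horizontal distance between hook2 and bay2 below 0.006 m and z of hook2 in the frame of bay2 between -0.004 and 0.004 m and angle between hook2's own z axis and vertical below 0.08 rad and angle between the x axis of hook2 and the x axis of box, either way round below 0.12 rad) or (horizontal distance between hook2 and bay3 below 0.006 m and z of hook2 in the frame of bay3 between -0.004 and 0.004 m and angle between hook2's own z axis and vertical below 0.08 rad and angle between the x axis of hook2 and the x axis of box, either way round below 0.12 rad)) and ((horizontal distance between hook3 and bay1 below 0.006 m and z of hook3 in the frame of bay1 between -0.004 and 0.004 m and angle between hook3's own z axis and vertical below 0.08 rad and angle between the x axis of hook3 and the x axis of box, either way round below 0.12 rad) or (horizontal distance between hook3 and bay2 below 0.006 m and z of hook3 in the frame of bay2 between -0.004 and 0.004 m and angle between hook3's own z axis and vertical below 0.08 rad and angle between the x axis of hook3 and the x axis of box, either way round below 0.12 rad) or (horizontal distance between hook3 and bay3 below 0.006 m and z of hook3 in the frame of bay3 between -0.004 and 0.004 m and angle between hook3's own z axis and vertical below 0.08 rad and angle between the x axis of hook3 and the x axis of box, either way round below 0.12 rad))), for 0.2 s.
4. the green end piece lies in its place (horizontal distance between end and seat_end below 0.006 m and z of end in the frame of seat_end between -0.004 and 0.004 m and angle between end's own z axis and vertical below 0.08 rad and angle between the x axis of end and the x axis of box, either way round below 0.12 rad), for 0.2 s.
5. the knob has brought the pointer to the mark (x of pointer in the frame of mark between -0.0015 and 0.0015 m), for 0.2 s.
At the end, for the whole second after the job is handed in: Elbow, bracket, end piece and every hook block present lie in the box, each within 6 mm of its place sideways and 4 mm in height (hooks: any bay), level within 0.08 rad and in line with the box within 0.12 rad, at rest; the pointer is within 1.5 mm of the mark along the box and the knob still (all of step 1 and all of step 2 and all of step 3 and all of step 4 and all of step 5 and linear speed of each of elbow, bracket, hook1, hook2, hook3, end below 0.02 m/s and velocity of joint knob between -0.05 and 0.05 rad/s); the robot touches nothing.
It fails at once if a thread spool, the button tin or the pincushion is pushed more than 3 cm (distance of any of tin, spool_white, spool_purple, spool_brown, spool_pink, pincushion from where it was at the start of the episode above 0.03 m).
Of hook1, hook2, hook3 only 2 to 3 are there at a start; the rules pass over those that are not, and their reading is None.
At some moment in a run one of bracket, end may be knocked a few centimetres aside while the robot is not near it.
It also fails if it takes over 210 s, if anything falls off the work surface, if the arm or the gripper's body presses on something with over 40 N, if the wrist force passes 120 N, or if a joint passes its speed limit or range.

## Working session

There is one attempt and no reset: what is moved stays moved. The work goes in short steps, Python scripts to look and compute and a tool call to move; the robot and the scene stay as the last step left them, time stands still between calls to the robot, and variables do not carry over. Pictures are saved under pics/ and viewed, at most 14 in all, crops included, and the job is handed in when it is done.

Besides the shell and the picture viewer there is one more tool, called by a JSON object that holds its "op" and its "data", one argument or row to a line. send_rows: Moves the arm, as the interface text tells. Its arguments: {"type":"object","properties":{"targets":{"type":"string"},"grip_force":{"type":"number"}},"required":["targets"]}

```bash
ls; mkdir -p pics
python3 - <<'E'
from workcell import env, eyes
import cv2
print(env.state())
for n in ("scene","side","wrist"):
    f=eyes.grab_frame(n); cv2.imwrite(f"pics/{n}0.png",f["image"]); print(n,{k:v for k,v in f.items() if k!="image"})
E
```

```text
pics
{'time_s': 0.0, 'qpos': array([-1.14782610e+00,  1.83508455e+01,  8.97083505e+01, -4.86445324e-04,
        7.20439451e+01, -1.14353592e+00]), 'qvel': array([-0.09140765, -0.13342315,  0.03784479,  0.02602173,  0.00030132,
        0.03230184]), 'effort': array([-5.01459035e-04, -4.12465632e+01, -2.31973493e+01,  7.28826877e-02,
        4.58198413e-02, -1.41870069e-04]), 'ee_pos': array([ 5.74475334e+02, -1.06057480e-02,  2.13115092e+02]), 'ee_rot': array([-1.79896870e+02, -1.59601204e-03,  8.99958588e+01]), 'force': array([ 0.59391967,  0.19641172, -0.44105182]), 'torque': array([-0.03051664, -0.03482411,  0.0785043 ]), 'gripper_force': 0.0, 'gripper_width': 91.27559466781977}
scene {'fovy': 54.065165426293916, 'cx': 318.89944714805324, 'cy': 199.1440963609639, 'eye': array([980.89979979, 308.71079369, 886.94100956]), 'attitude': array([ 34.5126131 ,  -0.52445263, 128.34068971])}
side {'fovy': 53.56464429179399, 'cx': 322.9043323912095, 'cy': 200.12939780451106, 'eye': array([ 387.3759525 , -645.56106201,  708.08479817]), 'attitude': array([ 45.80573596,  -0.93492013, -14.05898956])}
wrist {'fovy': 71.14402691712175, 'cx': 322.17026006854826, 'cy': 205.09999380204528, 'eye': array([574.66547352,  82.63269642, 383.14530613]), 'attitude': array([-1.69554884e+01,  8.03963125e-02,  7.82615215e-03])}
```

View pics/scene0.png

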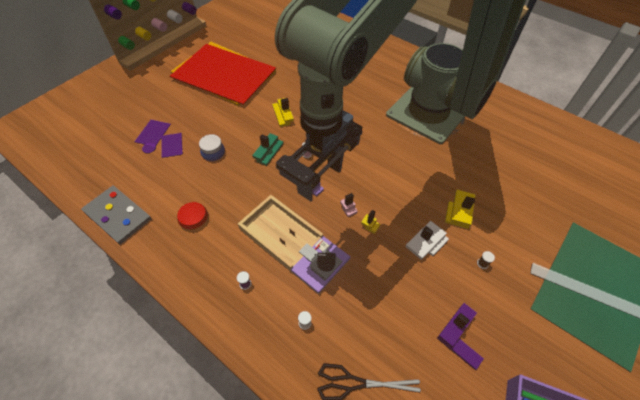

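View pics/side0.png

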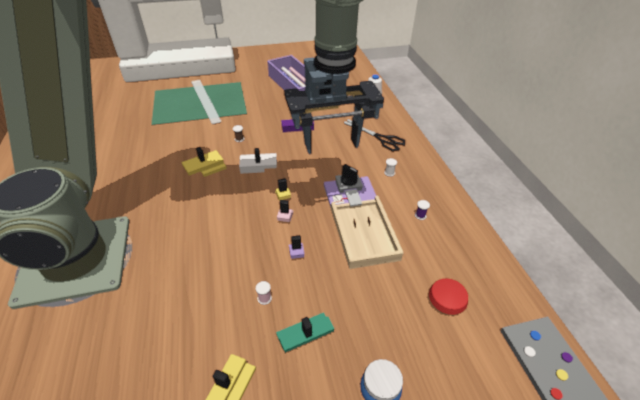

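```bash
cat > h.py <<'E'
import numpy as np, cv2
from scipy.spatial.transform import Rotation as Ro
from workcell import env, eyes
def grab(n,save=None):
    f=eyes.grab_frame(n); f["R"]=Ro.from_euler("xyz",f["attitude"],degrees=True).as_matrix()
    f["f"]=200/np.tan(np.radians(f["fovy"]/2))
    if save: cv2.imwrite("pics/"+save,f["image"])
    return f
def ray(f,uv,z):
    uv=np.atleast_2d(np.asarray(uv,float))
    d=np.c_[(uv[:,0]-f["cx"])/f["f"],-(uv[:,1]-f["cy"])/f["f"],-np.ones(len(uv))]@f["R"].T
    return f["eye"]+d*((z-f["eye"][2])/d[:,2])[:,None]
def proj(f,P):
    c=(np.atleast_2d(P)-f["eye"])@f["R"]
    return np.c_[f["cx"]-f["f"]*c[:,0]/c[:,2],f["cy"]+f["f"]*c[:,1]/c[:,2]]
E
python3 - <<'E'
from h import *
np.set_printoptions(precision=0,suppress=True)
sc=grab("scene"); sd=grab("side")
S={"elbowH":(462,322,45),"elbLegEnd":(478,360,5),"elbColFar":(473,310,24),"brH":(427,235,45),"pinkH":(348,203,45),"yelH":(371,218,45),"greenH":(264,143,45),"ybrH":(467,203,45),"yendH":(284,104,45),"tin":(211,147,40),"cush":(192,214,20),"sp485":(486,260,20),"sp245":(245,281,20),"sp305":(305,321,20),"boxL":(240,222,28),"boxTop":(271,198,28),"boxB":(320,290,17),"boxR":(348,260,17),"knob":(326,257,60)}
D={"elbow":(298,126,30),"brH":(257,156,45),"yelH":(282,186,45),"pinkH":(284,206,45),"lilacH":(296,243,45),"greenH":(307,326,45),"yendH":(221,378,45),"ybrH":(201,154,45),"tin":(383,380,40),"cush":(449,294,20),"sp_lft":(239,132,20),"sp264":(264,293,20),"sp391":(391,167,20),"sp423":(423,209,20),"boxNL":(349,263,28),"boxNR":(399,254,28),"knob":(349,175,60)}
for f,dic in ((sc,S),(sd,D)):
    for k,v in dic.items(): print(k,ray(f,v[:2],v[2])[0])
    print()
E
```

```text
elbowH [581. 395.  45.]
elbLegEnd [615. 463.   5.]
elbColFar [531. 404.  24.]
brH [440. 230.  45.]
pinkH [484.  22.  45.]
yelH [485.  94.  45.]
greenH [ 467. -290.   45.]
ybrH [291. 264.  45.]
yendH [ 307. -353.   45.]
tin [ 571. -402.   40.]
cush [ 752. -284.   20.]
sp485 [395. 374.  20.]
sp245 [799. -46.  20.]
sp305 [784. 124.  20.]
boxL [ 694. -165.   28.]
boxTop [ 590. -153.   28.]
boxB [706. 105.  17.]
boxR [604. 111.  17.]
knob [648.  76.  60.]

elbow [572. 359.  30.]
brH [432. 220.  45.]
yelH [477.  85.  45.]
pinkH [469.  15.  45.]
lilacH [ 475. -102.   45.]
greenH [ 456. -297.   45.]
yendH [ 300. -354.   45.]
ybrH [286. 262.  45.]
tin [ 558. -418.   40.]
cush [ 752. -283.   20.]
sp_lft [396. 381.  20.]
sp264 [ 391. -194.   20.]
sp391 [783. 122.  20.]
sp423 [802. -47.  20.]
boxNL [ 576. -168.   28.]
boxNR [ 688. -170.   28.]
knob [646.  72.  60.]
```

View pics/wrist0.png

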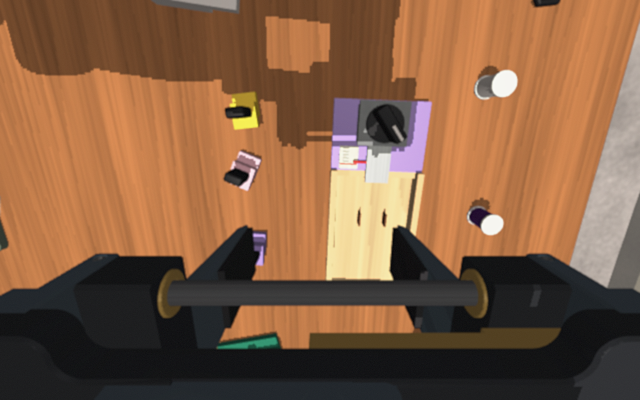

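{"op": "send_rows", "data": {
  "targets": "-0.11 0.065 -0.066 0 0 0 100;-0.11 0.065 -0.066 0 0 0 100;-0.11 0.065 -0.066 0 0 0 100;-0.11 0.065 -0.066 0 0 0 100;-0.11 0.065 -0.066 0 0 0 100;-0.11 0.065 -0.066 0 0 0 100"
}}

```text
time_s: 0.75
ee_pos: [640.1, -110.6, 279.6]
ee_rot: [-180.0, -0.0, 89.9]
force: [-0.4, 1.1, -1.3]
gripper_width: 91.2
gripper_force: 0.0
```

Run:
```python
from h import *
f=grab("wrist","box.png"); np.save("pics/boxf.npy",f,allow_pickle=True); print(env.state()["ee_pos"],f["eye"],f["attitude"])
```

```text
[ 639.38577604 -109.58466665  279.07842913] [640.11109252 -28.04192954 449.57538033] [-1.69211180e+01  1.00486212e-02 -7.91729907e-02]
```

View pics/box.png

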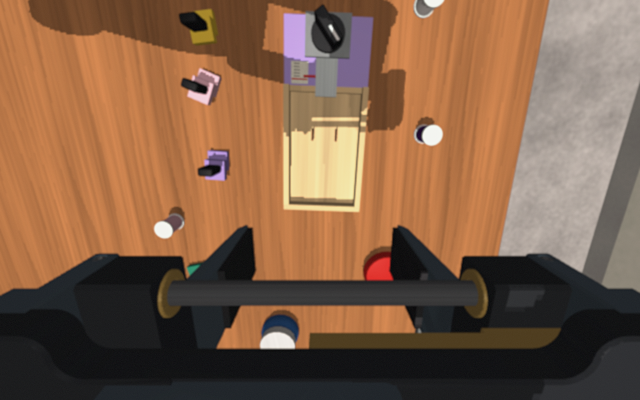

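{"op": "send_rows", "data": {
  "targets": "0.4 -0.062 0 0 0 0 100;0.4 -0.062 0 0 0 0 100;0.4 -0.062 0 0 0 0 100;0.4 -0.062 0 0 0 0 100;0.4 -0.062 0 0 0 0 100;0.4 -0.062 0 0 0 0 100;0.4 -0.062 0 0 0 0 100;0.4 -0.062 0 0 0 0 100;0.4 -0.062 0 0 0 0 100;0.4 -0.062 0 0 0 0 100;0.4 -0.062 0 0 0 0 100;0.4 -0.062 0 0 0 0 100"
}}

```text
time_s: 1.8
ee_pos: [575.8, 292.1, 278.9]
ee_rot: [-179.9, 0.1, 90.3]
force: [0.4, -1.2, -0.9]
gripper_width: 91.1
gripper_force: 0.0
```

Run:
```python
from h import *
f=grab("wrist","elb.png"); np.save("pics/elbf.npy",f,allow_pickle=True); print(env.state()["ee_pos"],f["eye"],f["attitude"])
```

```text
[576.41093447 290.67427212 279.16082735] [575.60301085 374.97364252 448.69678397] [-17.02789047   0.11952085   0.27850775]
```

View pics/elb.png

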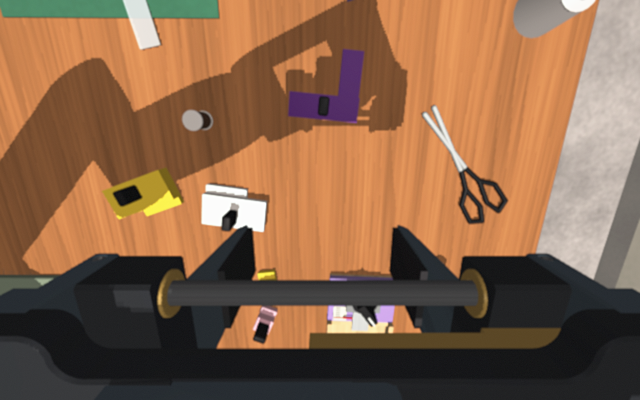

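```bash
cat >> h.py <<'E'
def mask(img,lo,hi,roi=None):
    m=cv2.inRange(cv2.cvtColor(img,cv2.COLOR_BGR2HSV),np.array(lo),np.array(hi))
    if roi:
        k=np.zeros_like(m); x0,y0,x1,y1=roi; k[y0:y1,x0:x1]=255; m&=k
    return m
def line(f,pts,z):   # robust line fit of pixels cast on plane z: point, direction angle deg
    p=ray(f,pts,z)[:,:2].astype(np.float32); vx,vy,x,y=cv2.fitLine(p,cv2.DIST_HUBER,0,.01,.01).ravel()
    return np.array([x,y]),np.degrees(np.arctan2(vy,vx))
def box2p(R,P): return P
def edges(img,roi,axis,ch=None):
    """sub-pixel strongest gradient per row (axis=1: vertical edge) or per column (axis=0)"""
    x0,y0,x1,y1=roi; g=img[y0:y1,x0:x1].astype(float).sum(2); g=cv2.GaussianBlur(g,(0,0),.8)
    d=abs(np.gradient(g,axis=axis)); i=d.argmax(axis)
    return np.array([(x0+j,y0+k) if axis==1 else (x0+k,y0+j) for k,j in enumerate(i)])
E
python3 - <<'E'
from h import *
np.set_printoptions(precision=1,suppress=True)
f=np.load("pics/elbf.npy",allow_pickle=True).item(); im=f["image"]
print("hsv",cv2.cvtColor(im,cv2.COLOR_BGR2HSV)[[70,112,112,105],[350,300,345,323]])
m=mask(im,(125,80,30),(155,255,255),(270,30,380,135))
def ext(rows): return [(r,np.where(m[r])[0][[0,-1]]) for r in rows]
leg=ext(range(58,88)); print(leg[0],leg[-1])
print("legL",line(f,[(e[0]-.5,r) for r,e in leg],10),"legR",line(f,[(e[1]+.5,r) for r,e in leg],10))
bot=[(c,np.where(m[:,c])[0][-1]+.5) for c in range(294,352)]
print("colbot",line(f,bot,24)); 
top=[(c,np.where(m[:,c])[0][0]-.5) for c in range(294,333)]
print("coltop",line(f,top,24))
c,_=cv2.findContours(m,0,2); c=max(c,key=cv2.contourArea); k=mask(im,(0,0,0),(180,255,45),(300,85,345,130))
n,l,s,cc=cv2.connectedComponentsWithStats(k); print(s,cc); 
for q in cc[1:]: print(ray(f,q,43))
g=np.load("pics/boxf.npy",allow_pickle=True).item(); im=g["image"]
L=edges(im,(275,140,289,200),1); R=edges(im,(355,140,370,200),1); B=edges(im,(290,203,355,220),0)
print(L[::10].T,R[::10].T,B[::10].T)
print("L",line(g,L,28),"R",line(g,R,28),"B",line(g,B,28))
DL=edges(im,(278,20,292,55),1); DR=edges(im,(362,20,378,60),1);print(DL[::7].T,DR[::7].T); print("deckL",line(g,DL,17),"deckR",line(g,DR,17))
cv2.imwrite("pics/boxc.png",cv2.resize(im[0:225,255:400],None,fx=2.6,fy=2.6,interpolation=cv2.INTER_CUBIC))
E
```

```text
hsv [[140 138 105]
 [140 148  98]
 [140 143 102]
 [150   7  39]]
(58, array([342, 362])) (87, array([339, 359]))
legL (array([599.6, 432.2], dtype=float32), np.float32(84.98815)) legR (array([629.6, 437.6], dtype=float32), np.float32(85.30089))
colbot (array([575.3, 376.1], dtype=float32), np.float32(-5.2336955))
coltop (array([561.6, 410.2], dtype=float32), np.float32(-5.147543))
[[     0      0    640    400 255837]
 [   318     97     11     18    163]] [[319.5 199.6]
 [323.  105.5]]
[[575.9 393.2  43. ]]
[[283 283 283 283 283 283]
 [140 150 160 170 180 190]] [[359 364 363 357 356 361]
 [140 150 160 170 180 190]] [[290 300 310 320 330 340 350]
 [204 205 205 205 205 206 206]]
L (array([ 580.3, -104. ], dtype=float32), np.float32(87.58621)) R (array([ 699.3, -107.7], dtype=float32), np.float32(89.33526)) B (array([ 657.9, -157. ], dtype=float32), np.float32(-2.0405228))
[[283 283 283 283 283]
 [ 20  27  34  41  48]] [[373 372 372 371 371 370]
 [ 20  27  34  41  48  55]]
deckL (array([586.7,  81.9], dtype=float32), np.float32(87.58618)) deckR (array([707.4,  78. ], dtype=float32), np.float32(87.95863))
```

View pics/boxc.png

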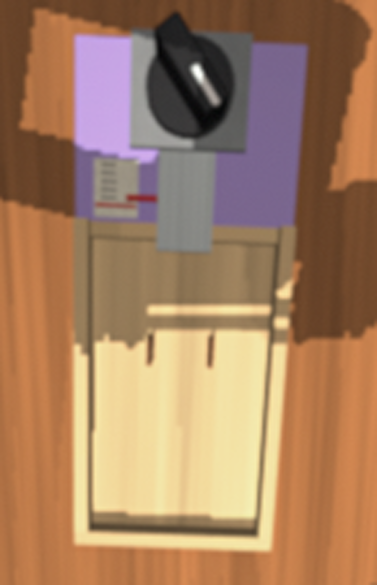

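{"op": "send_rows", "data": {
  "targets": "0.103 -0.001 0.04 0 0 4.9 100;0.103 -0.001 0.08 0 0 4.9 100;0.103 -0.001 0.12 0 0 4.9 100;0.103 -0.001 0.15 0 0 4.9 100;0.103 -0.001 0.17 0 0 4.9 100;0.103 -0.001 0.17 0 0 4.9 100;0.103 -0.001 0.17 0 0 4.9 100;0.103 -0.001 0.17 0 0 4.9 100"
}}

```text
time_s: 2.52
ee_pos: [578.2, 392.3, 111.8]
ee_rot: [179.9, -0.1, 85.0]
force: [0.0, 0.6, 0.9]
gripper_width: 91.4
gripper_force: 0.0
```

Run:
```python
from h import *
np.set_printoptions(precision=1,suppress=True)
f=grab("wrist","hov.png"); g=grab("scene"); s=grab("side"); h=grab("wrist")
st=env.state(); print(st["ee_pos"],st["ee_rot"],f["eye"],h["eye"],f["attitude"],h["attitude"])
g=np.load("pics/boxf.npy",allow_pickle=True).item()
O=np.array([642.4,-36.4]); a=np.radians(87.75); X=np.array([np.cos(a),np.sin(a)]);Y=np.array([-X[1],X[0]])
for p in [(-120,52,28),(-120,-52,28),(-128,60,28),(-128,-60,28),(-20.5,17.75,23),(-3,17.75,23),(-20.5,-17.75,23),(-3,-17.75,23),(56,60,17),(56,-60,17),(144,60,17),(144,-60,17)]:
    q=proj(g,np.r_[O+p[0]*X+p[1]*Y,p[2]])[0]; print(p,q,(q-[255,0])*2.6)
```

```text
[578.6 393.1 113.4] [179.7  -0.2  85. ] [584.9 474.5 281.8] [585.  474.9 284. ] [-16.9  -0.1  -5. ] [-16.7  -0.3  -5. ]
(-120, 52, 28) [287.8 203.9] [ 85.2 530.2]
(-120, -52, 28) [353.7 206.3] [256.7 536.4]
(-128, 60, 28) [282.7 208.6] [ 72.  542.3]
(-128, -60, 28) [358.4 211.3] [268.9 549.4]
(-20.5, 17.75, 23) [311.3 139.8] [146.5 363.5]
(-3, 17.75, 23) [311.6 127.6] [147.3 331.8]
(-20.5, -17.75, 23) [335.1 140.7] [208.4 365.9]
(-3, -17.75, 23) [335.8 128.6] [210.  334.3]
(56, 60, 17) [283.3  83.5] [ 73.7 217.1]
(56, -60, 17) [367.2  87. ] [291.6 226.1]
(144, 60, 17) [283.2  12.2] [73.2 31.8]
(144, -60, 17) [372.7  16.2] [306.1  42. ]
```

View pics/hov.png

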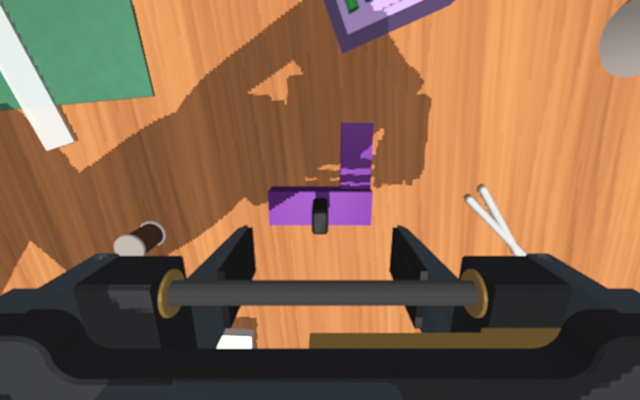

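{"op": "send_rows", "data": {
  "targets": "0 -0.002 0.04 0 0 0 100;0 -0.002 0.08 0 0 0 100;0 -0.002 0.08 0 0 0 100;0 -0.002 0.08 0 0 0 100;0 -0.002 0.08 0 0 0 0;0 -0.002 0.08 0 0 0 0;0 -0.002 0.08 0 0 0 0;0 -0.002 0.08 0 0 0 0;0 -0.002 0.08 0 0 0 0;0 -0.002 0.08 0 0 0 0;0 -0.002 0.08 0 0 0 0;0 -0.002 0.08 0 0 0 0",
  "grip_force": 30
}}

```text
time_s: 3.72
ee_pos: [575.0, 393.2, 30.0]
ee_rot: [180.0, 0.0, 85.1]
force: [0.3, -0.1, -0.0]
gripper_width: 40.8
gripper_force: 0.0
```

{"op": "send_rows", "data": {
  "targets": "0 0 -0.03 0 0 0 0;0 0 -0.06 0 0 0 0;0 0 -0.09 0 0 0 0;0 0 -0.12 0 0 0 0;0 0 -0.12 0 0 0 0;0 0 -0.12 0 0 0 0"
}}

```text
time_s: 4.22
ee_pos: [576.0, 393.8, 152.4]
ee_rot: [179.8, -0.2, 85.1]
force: [0.3, 0.7, -0.5]
gripper_width: 2.0
gripper_force: 0.0
```

{"op": "send_rows", "data": {
  "targets": "0 0 0 0 0 0 40;0 0 0 0 0 0 40;0 0 0 0 0 0 40;0 0 0 0 0 0 40;0 0 0 0 0 0 40;0 0 0 0 0 0 40"
}}

```text
time_s: 4.72
ee_pos: [574.9, 393.1, 149.4]
ee_rot: [-180.0, 0.0, 85.1]
force: [0.8, 0.1, 0.4]
gripper_width: 36.0
gripper_force: 0.0
```

Run:
```python
from h import *
np.set_printoptions(precision=1,suppress=True)
f=grab("wrist","hov2.png"); im=f["image"]; st=env.state(); print(st["ee_pos"],st["gripper_width"])
m=mask(im,(125,80,30),(155,255,255),(230,60,420,260))
ys,xs=np.where(m); print(xs.min(),xs.max(),ys.min(),ys.max())
bot=[(c,np.where(m[:,c])[0][-1]+.5) for c in range(xs.min()+6,xs.max()-6)]; print("bot",line(f,bot,24), bot[0],bot[-1])
k=mask(im,(0,0,0),(180,255,60),(290,150,350,260)); n,l,s,cc=cv2.connectedComponentsWithStats(k); print(s)
```

```text
[575.  393.1 149.5] 35.938425650808014
278 369 60 212
bot (array([574.2, 377. ], dtype=float32), np.float32(-4.8819366)) (284, np.float64(212.5)) (362, np.float64(212.5))
[[     0      0    640    400 255611]
 [   290    180     51      3     96]
 [   318    189     12     29    148]
 [   328    206      1     12     12]
 [   290    228      5     32    133]]
```

{"op": "send_rows", "data": {
  "targets": "0 0 0.04 0 0 0 40;0 0 0.08 0 0 0 40;0 0 0.12 0 0 0 40;0 0 0.12 0 0 0 40;0 0 0.12 0 0 0 40;0 0 0.12 0 0 0 0;0 0 0.12 0 0 0 0;0 0 0.12 0 0 0 0;0 0 0.12 0 0 0 0;0 0 0.12 0 0 0 0;0 0 0.12 0 0 0 0;0 0 0.12 0 0 0 0",
  "grip_force": 30
}}

```text
time_s: 5.77
ee_pos: [575.3, 393.2, 30.4]
ee_rot: [180.0, -0.0, 85.1]
force: [0.8, -0.3, 1.2]
gripper_width: 14.0
gripper_force: 30.0
```

{"op": "send_rows", "data": {
  "targets": "0 0 0 0 0 0 0;0 0 -0.03 0 0 0 0;0 0 -0.06 0 0 0 0;0 0 -0.09 0 0 0 0;0 0 -0.12 0 0 0 0;0 0 -0.12 0 0 0 0;0 0 -0.12 0 0 0 0;0 0 -0.12 0 0 0 0"
}}

```text
time_s: 6.43
ee_pos: [573.8, 392.4, 148.0]
ee_rot: [-179.8, 0.1, 85.1]
force: [-0.6, -1.0, -3.7]
gripper_width: 13.8
gripper_force: 30.0
```

{"op": "send_rows", "data": {
  "targets": "-0.4 0.083 0 0 0 -2.65 0;-0.4 0.083 0 0 0 -2.65 0;-0.4 0.083 0 0 0 -2.65 0;-0.4 0.083 0 0 0 -2.65 0;-0.4 0.083 0 0 0 -2.65 0;-0.4 0.083 0 0 0 -2.65 0;-0.4 0.083 0 0 0 -2.65 0;-0.4 0.083 0 0 0 -2.65 0;-0.4 0.083 0 0 0 -2.65 0;-0.525 0.109 0 0 0 -2.65 0;-0.525 0.109 0 0 0 -2.65 0;-0.525 0.109 0 0 0 -2.65 0"
}}

```text
time_s: 7.43
ee_pos: [632.7, -105.0, 147.0]
ee_rot: [-179.7, -0.1, 87.7]
force: [0.6, -0.2, -2.0]
gripper_width: 13.5
gripper_force: 30.0
```

{"op": "send_rows", "data": {
  "targets": "0 0 0 0 0 0 0;0 0 0.03 0 0 0 0;0 0 0.06 0 0 0 0;0 0 0.07 0 0 0 0;0 0 0.07 0 0 0 0;0 0 0.07 0 0 0 0;0 0 0.07 0 0 0 0"
}}

```text
time_s: 8.02
ee_pos: [635.5, -103.1, 81.0]
ee_rot: [179.9, 0.0, 87.8]
force: [0.7, -0.1, -2.6]
gripper_width: 13.9
gripper_force: 30.0
```

Run:
```python
from h import *
np.set_printoptions(precision=1,suppress=True)
st=env.state(); print(st["ee_pos"],st["ee_rot"],st["gripper_width"])
g=grab("scene"); s=grab("side")
w=grab("wrist")
for n,f in (("scene",g),("side",s)):
    f["image"]=f["image"].copy()
    for dz,col in ((30,(0,0,255)),):
        a=np.radians(87.75);X=np.array([np.cos(a),np.sin(a)]);Y=np.array([-X[1],X[0]])
    q=proj(f,np.r_[643-102*X[0],-37-102*X[1],6])[0]; print(n,q)
    x,y=int(q[0]),int(q[1]); f["c"]=cv2.resize(f["image"][max(0,y-75):y+75,x-100:x+100],(400,300),interpolation=cv2.INTER_CUBIC)
cv2.imwrite("pics/ins.png",np.vstack([np.hstack([g["c"],s["c"]]),np.hstack([cv2.resize(w["image"][150:350,187:453],(400,300)),np.zeros((300,400,3),np.uint8)])]))
```

```text
[ 635.5 -103.1   81. ] [179.9   0.   87.8] 13.900419790663596
scene [263.2 217.6]
side [371.8 253.5]
```

View pics/ins.png

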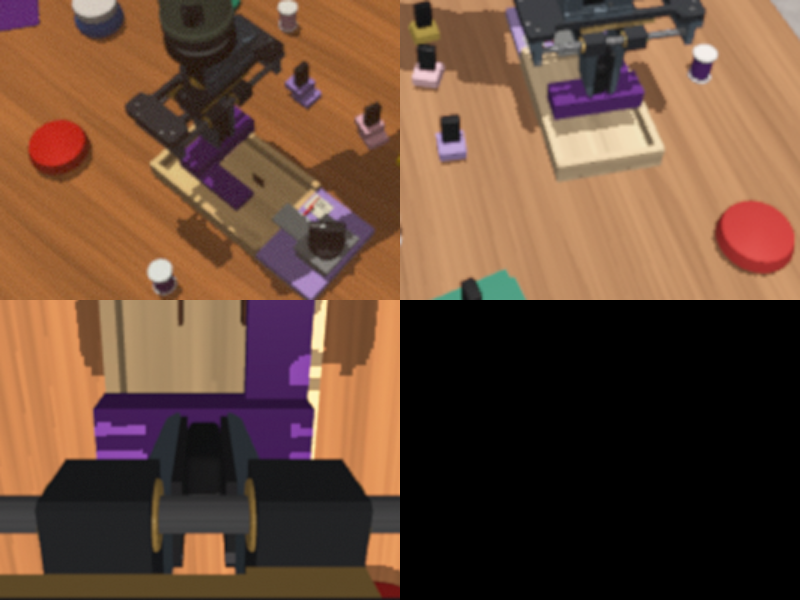

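{"op": "send_rows", "data": {
  "targets": "-0.0356 0.0045 0 0 0 0 0;-0.0356 0.0045 0.005 0 0 0 0;-0.0356 0.0045 0.015 0 0 0 0;-0.0356 0.0045 0.015 0 0 0 0;-0.0356 0.0045 0.015 0 0 0 0;-0.0356 0.0045 0.015 0 0 0 0"
}}

```text
time_s: 8.67
ee_pos: [637.5, -138.3, 65.0]
ee_rot: [-180.0, -0.0, 87.8]
force: [0.4, -0.5, -2.8]
gripper_width: 13.7
gripper_force: 30.0
```

```bash
cat >> h.py <<'E'
B0=np.array([643.,-37.]); BA=np.radians(87.75); BX=np.array([np.cos(BA),np.sin(BA)]); BY=np.array([-BX[1],BX[0]])
def bw(x,y,z=6): return np.r_[B0+x*BX+y*BY,z]
def wb(p): d=np.asarray(p)[:2]-B0; return np.array([d@BX,d@BY])
def avg(n=4):   # averaged TCP reading, using cheap camera calls to let periods pass
    P=[]
    for i in range(n): eyes.grab_frame("side"); P.append(env.state()["ee_pos"])
    return np.mean(P,0)
E
python3 - <<'E'
from h import *
np.set_printoptions(precision=1,suppress=True)
p=avg(3); print(p,wb(p),env.state()["ee_rot"])
w=grab("wrist"); cv2.imwrite("pics/ins2.png",cv2.resize(w["image"][60:330,160:480],(711,600),interpolation=cv2.INTER_CUBIC))
E
```

```text
[ 637.8 -138.5   65.3] [-101.6    1.2] [180.    0.   87.8]
```

View pics/ins2.png

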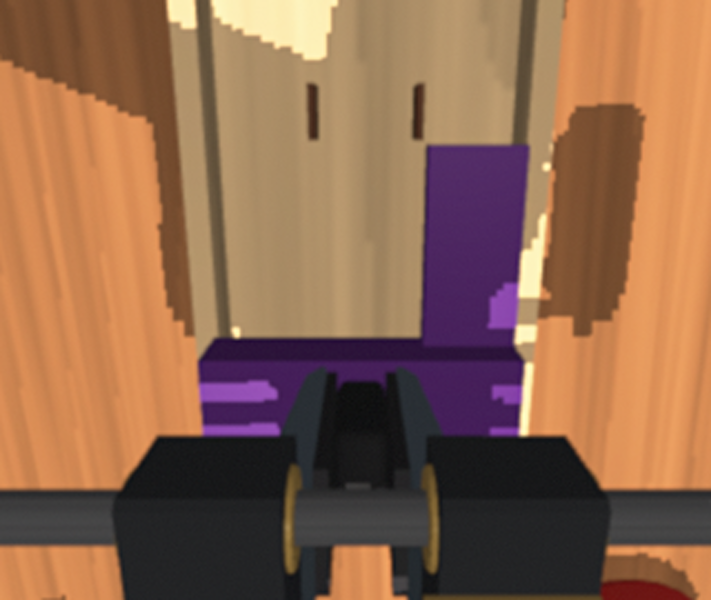

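```bash
cat > m.py <<'E'
from h import *
np.set_printoptions(precision=1,suppress=True)
w=grab("wrist")
def c(x,y): return (160+(x+.5)/2.222-.5,60+(y+.5)/2.222-.5)
print("leg tip",[wb(ray(w,c(*p),45.3)[0]) for p in ((427,146),(528,146),(520,345),(421,345))])
print("wall +y",[wb(ray(w,c(*p),28)[0]) for p in ((196,20),(220,330))])
print("wall -y",[wb(ray(w,c(*p),28)[0]) for p in ((537,20),(529,140))])
print("ribs",[wb(ray(w,c(*p),23)[0]) for p in ((313,84),(313,138),(419,84),(419,138))])
print("column far top edge corners",[wb(ray(w,c(*p),59.3)[0]) for p in ((201,361),(522,361))])
E
python3 m.py
```

```text
leg tip [array([-22.6, -18.1]), array([-22.6, -47.8]), array([-84.5, -50.1]), array([-84.5, -18.1])]
wall +y [array([13.8, 51.4]), array([-84.9,  50.6])]
wall -y [array([ 13.9, -52.1]), array([-21.1, -52.5])]
ribs [array([-4. , 16.6]), array([-20.5,  17. ]), array([ -4. , -17.2]), array([-20.5, -17.7])]
column far top edge corners [array([-84.8,  49.5]), array([-84.8, -47.3])]
```

{"op": "send_rows", "data": {
  "targets": "0 0.0018 0 0 0 0 0;0 0.0018 0.004 0 0 0 0;0 0.0018 0.008 0 0 0 0;0 0.0018 0.012 0 0 0 0;0 0.0018 0.015 0 0 0 0;0 0.0018 0.015 0 0 0 0"
}}

```text
time_s: 9.42
ee_pos: [638.6, -139.0, 48.7]
ee_rot: [-179.9, -0.0, 87.7]
force: [0.4, -0.4, -2.4]
gripper_width: 13.9
gripper_force: 30.0
```

{"op": "send_rows", "data": {
  "targets": "0 0 0.003 0 0 0 0;0 0 0.006 0 0 0 0;0 0 0.009 0 0 0 0;0 0 0.012 0 0 0 0;0 0 0.014 0 0 0 0;0 0 0.015 0 0 0 0;0 0 0.015 0 0 0 0"
}}

```text
time_s: 10.0
ee_pos: [639.4, -139.2, 36.4]
ee_rot: [180.0, 0.0, 87.8]
force: [-2.4, -0.8, 5.1]
gripper_width: 13.9
gripper_force: 30.0
```

{"op": "send_rows", "data": {
  "targets": "0 0 0 0 0 0 40;0 0 0 0 0 0 40;0 0 0 0 0 0 40;0 0 0 0 0 0 40;0 0 -0.01 0 0 0 40;0 0 -0.04 0 0 0 40;0 0 -0.08 0 0 0 40;0 0 -0.11 0 0 0 40;0 0 -0.11 0 0 0 40"
}}

```text
time_s: 10.75
ee_pos: [643.6, -140.1, 153.5]
ee_rot: [179.2, 0.2, 87.7]
force: [0.2, -0.7, 0.9]
gripper_width: 36.2
gripper_force: 0.0
```

{"op": "send_rows", "data": {
  "targets": "0 0 -0.04 0 0 0 40;0.261 -0.209 -0.1 0 0 0 40;0.261 -0.209 -0.1 0 0 0 40;0.261 -0.209 -0.1 0 0 0 40;0.261 -0.209 -0.1 0 0 0 40;0.261 -0.209 -0.1 0 0 0 40;0.261 -0.209 -0.1 0 0 0 40;0.261 -0.209 -0.1 0 0 0 40;0.261 -0.209 -0.1 0 0 0 40;0.261 -0.209 -0.1 0 0 0 40;0.261 -0.209 -0.1 0 0 0 40;0.261 -0.209 -0.1 0 0 0 40"
}}

```text
time_s: 11.75
ee_pos: [441.1, 129.8, 245.2]
ee_rot: [179.9, 0.0, 87.8]
force: [0.3, 0.2, 0.2]
gripper_width: 36.5
gripper_force: 0.0
```

```bash
sed -i 's/643\.,-37/643.5,-37/' h.py
python3 - <<'E'
from h import *
np.set_printoptions(precision=1,suppress=True)
w=grab("wrist"); p=avg(2); print(p,env.state()["ee_rot"],w["eye"]); np.save("pics/brf.npy",w,allow_pickle=True)
s=grab("side"); q=proj(s,bw(-60,0))[0].astype(int)
cv2.imwrite("pics/br.png",np.hstack([w["image"][:300,100:500],cv2.resize(s["image"][q[1]-50:q[1]+50,q[0]-65:q[0]+65],(390,300))]))
E
```

```text
[441.5 128.9 244.6] [-180.     0.    87.6] [443.8 212.4 415.1]
```

View pics/br.png

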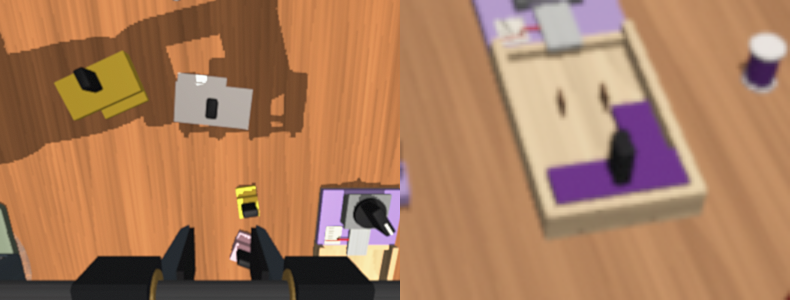

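Run:
```python
from h import *
np.set_printoptions(precision=1,suppress=True)
w=np.load("pics/brf.npy",allow_pickle=True).item(); im=w["image"]
m=mask(im,(0,0,95),(180,60,255),(265,60,362,140))
k=mask(im,(0,0,0),(180,255,60),(300,85,325,130)); n,l,s,cc=cv2.connectedComponentsWithStats(k); print(s,cc[1:]); 
m=cv2.morphologyEx(m|k,cv2.MORPH_CLOSE,np.ones((3,3)))
ys,xs=np.where(m);print(xs.min(),xs.max(),ys.min(),ys.max())
bot=[(c,np.where(m[:,c])[0][-1]+.5) for c in range(282,345)]; print("bot",line(w,bot,24),bot[0],bot[-1])
R=[(np.where(m[r])[0][-1]+.5,r) for r in range(94,122)]; print("R",line(w,R,24),R[0],R[-1])
L=[(np.where(m[r])[0][0]-.5,r) for r in range(95,118)]; print("L",line(w,L,24),L[0],L[-1])
top=[(c,np.where(m[:,c])[0][0]-.5) for c in range(330,348)]; print("topwing",line(w,top,24),top[0],top[-1])
for q in cc[1:]: print(ray(w,q,43))
```

```text
[[     0      0    640    400 255812]
 [   306     99     11     19    188]] [[311.2 108.1]]
274 352 73 129
bot (array([431.9, 205.7], dtype=float32), np.float32(-7.8499336)) (282, np.float64(122.5)) (344, np.float64(128.5))
R (array([482. , 226.4], dtype=float32), np.float32(81.80108)) (np.float64(351.5), 94) (np.float64(348.5), 121)
L (array([381.8, 232.8], dtype=float32), np.float32(81.1481)) (np.float64(274.5), 95) (np.float64(273.5), 117)
topwing (array([466.7, 251.8], dtype=float32), np.float32(-7.7613177)) (330, np.float64(86.5)) (347, np.float64(88.5))
[[431.1 226.8  43. ]]
```

{"op": "send_rows", "data": {
  "targets": "0.0965 -0.014 0.03 0 0 5.65 40;0.0965 -0.014 0.07 0 0 5.65 40;0.0965 -0.014 0.11 0 0 5.65 40;0.0965 -0.014 0.13 0 0 5.65 40;0.0965 -0.014 0.13 0 0 5.65 40;0.0965 -0.014 0.13 0 0 5.65 40"
}}

```text
time_s: 12.45
ee_pos: [429.0, 225.6, 112.1]
ee_rot: [-179.6, 0.3, 82.1]
force: [0.5, -0.2, 0.1]
gripper_width: 36.3
gripper_force: 0.0
```

Run:
```python
from h import *
np.set_printoptions(precision=1,suppress=True)
print(avg(2),env.state()["ee_rot"])
```

```text
[431.4 226.3 115.2] [179.9  -0.   82. ]
```

Exactly over the handle; grasp and lift.

{"op": "send_rows", "data": {
  "targets": "0 0 0.04 0 0 0 40;0 0 0.08 0 0 0 40;0 0 0.085 0 0 0 40;0 0 0.085 0 0 0 40;0 0 0.085 0 0 0 0;0 0 0.085 0 0 0 0;0 0 0.085 0 0 0 0;0 0 0.085 0 0 0 0;0 0 0.085 0 0 0 0;0 0 0.085 0 0 0 0;0 0 0.085 0 0 0 0;0 0 0.085 0 0 0 0",
  "grip_force": 30
}}

```text
time_s: 13.55
ee_pos: [431.7, 227.5, 31.8]
ee_rot: [179.8, -0.1, 82.1]
force: [-0.2, -0.4, 8.4]
gripper_width: 14.2
gripper_force: 30.0
```

{"op": "send_rows", "data": {
  "targets": "0 0 -0.03 0 0 0 0;0 0 -0.06 0 0 0 0;0 0 -0.09 0 0 0 0;0 0 -0.12 0 0 0 0;0 0 -0.12 0 0 0 0;0 0 -0.12 0 0 0 0;0 0 -0.12 0 0 0 0"
}}

```text
time_s: 14.13
ee_pos: [429.6, 226.4, 149.2]
ee_rot: [-179.9, 0.1, 82.1]
force: [-0.3, 0.6, -2.4]
gripper_width: 13.9
gripper_force: 30.0
```

{"op": "send_rows", "data": {
  "targets": "-0.295 0.253 0 0 0 -5.7 0;-0.295 0.253 0 0 0 -5.7 0;-0.295 0.253 0 0 0 -5.7 0;-0.295 0.253 0 0 0 -5.7 0;-0.295 0.253 0 0 0 -5.7 0;-0.295 0.253 0 0 0 -5.7 0;-0.295 0.253 0 0 0 -5.7 0;-0.295 0.253 0 0 0 -5.7 0;-0.295 0.253 0 0 0 -5.7 0;-0.295 0.253 0 0 0 -5.7 0;-0.295 0.253 0 0 0 -5.7 0;-0.295 0.253 0 0 0 -5.7 0"
}}

```text
time_s: 15.13
ee_pos: [639.3, -100.2, 147.3]
ee_rot: [-179.7, -0.1, 87.7]
force: [0.2, 1.5, -3.0]
gripper_width: 13.9
gripper_force: 30.0
```

{"op": "send_rows", "data": {
  "targets": "0 0 0 0 0 0 0;0 0 0.03 0 0 0 0;0 0 0.06 0 0 0 0;0 0 0.075 0 0 0 0;0 0 0.075 0 0 0 0;0 0 0.075 0 0 0 0;0 0 0.075 0 0 0 0"
}}

```text
time_s: 15.72
ee_pos: [641.4, -99.2, 76.5]
ee_rot: [179.9, 0.0, 87.9]
force: [-0.1, -0.1, -2.2]
gripper_width: 14.0
gripper_force: 30.0
```

Run:
```python
from h import *
np.set_printoptions(precision=1,suppress=True)
p=avg(2); print(p,wb(p),env.state()["ee_rot"])
w=grab("wrist"); np.save("pics/w.npy",w,allow_pickle=True); cv2.imwrite("pics/ins3.png",cv2.resize(w["image"][60:330,160:480],(711,600),interpolation=cv2.INTER_CUBIC))
```

```text
[641.7 -99.7  76.9] [-62.7  -0.7] [179.8   0.   87.8]
```

View pics/ins3.png

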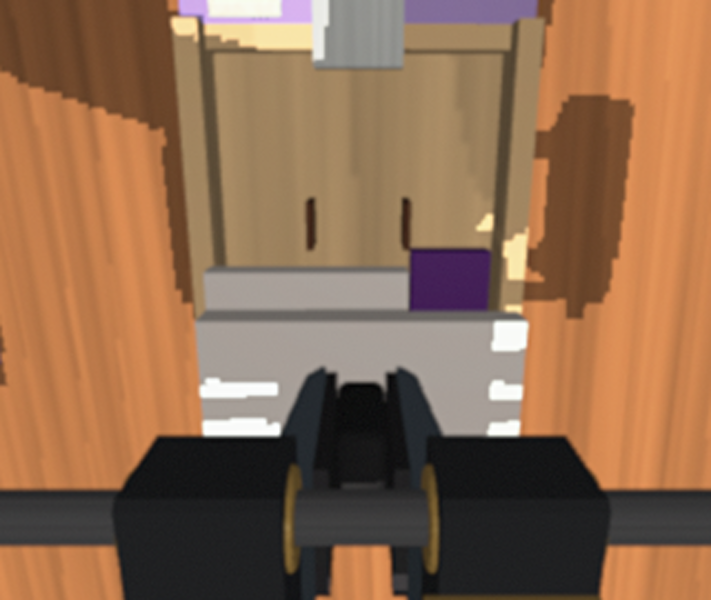

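```bash
cat > m.py <<'E'
from h import *
np.set_printoptions(precision=1,suppress=True)
w=np.load("pics/w.npy",allow_pickle=True).item()
def c(x,y): return (160+(x+.5)/2.222-.5,60+(y+.5)/2.222-.5)
P=lambda z,*ps:[wb(ray(w,c(*p),z)[0]) for p in ps]
print("tongue far (42; 50,-15)",P(56.9,(205,271),(409,271)))
print("top far edge (30; 50,-50)",P(70.9,(199,321),(525,321)))
print("leg tip",P(16,(411,250),(490,250)))
print("wall +y",P(28,(204,55),(219,260)),"wall -y",P(28,(514,55),(497,220)))
print("ribs",P(23,(311,198),(311,249),(407,198),(407,249)))
print("clamp wall inner top (48, z17)",P(17,(220,50),(500,50)))
E
python3 m.py
```

```text
tongue far (42; 50,-15) [array([-21.2,  48. ]), array([-21.1, -15.6])]
top far edge (30; 50,-50) [array([-33.2,  47.3]), array([-33.2, -49.2])]
leg tip [array([-21.9, -19.5]), array([-21.9, -49.2])]
wall +y [array([44.2, 50.4]), array([-23.4,  49.9])] wall -y [array([ 44.4, -50.5]), array([ -9.1, -48.4])]
ribs [array([-2.1, 17. ]), array([-20.3,  17.4]), array([ -2. , -17.1]), array([-20.3, -17.5])]
clamp wall inner top (48, z17) [array([47. , 47.4]), array([ 47.2, -48.1])]
```

{"op": "send_rows", "data": {
  "targets": "-0.0008 -0.001 0.004 0 0 0 0;-0.0008 -0.001 0.008 0 0 0 0;-0.0008 -0.001 0.012 0 0 0 0;-0.0008 -0.001 0.015 0 0 0 0;-0.0008 -0.001 0.018 0 0 0 0;-0.0008 -0.001 0.021 0 0 0 0;-0.0008 -0.001 0.023 0 0 0 0;-0.0008 -0.001 0.023 0 0 0 0"
}}

```text
time_s: 16.53
ee_pos: [639.3, -100.8, 51.3]
ee_rot: [-179.9, -0.0, 87.8]
force: [-0.7, 0.1, -2.3]
gripper_width: 13.9
gripper_force: 30.0
```

{"op": "send_rows", "data": {
  "targets": "0 0 0.003 0 0 0 0;0 0 0.006 0 0 0 0;0 0 0.009 0 0 0 0;0 0 0.012 0 0 0 0;0 0 0.015 0 0 0 0;0 0 0.0175 0 0 0 0;0 0 0.0175 0 0 0 0"
}}

```text
time_s: 17.12
ee_pos: [639.6, -100.9, 37.8]
ee_rot: [179.9, 0.0, 87.8]
force: [-5.8, 1.1, 14.4]
gripper_width: 14.0
gripper_force: 30.0
```

{"op": "send_rows", "data": {
  "targets": "0 0 0 0 0 0 40;0 0 0 0 0 0 40;0 0 0 0 0 0 40;0 0 0 0 0 0 40;0 0 -0.01 0 0 0 40;0 0 -0.04 0 0 0 40;0 0 -0.08 0 0 0 40;0 0 -0.12 0 0 0 40;0 0 -0.12 0 0 0 40"
}}

```text
time_s: 17.87
ee_pos: [644.5, -101.7, 164.2]
ee_rot: [179.0, 0.1, 87.8]
force: [1.1, -0.8, 0.9]
gripper_width: 36.2
gripper_force: 0.0
```

{"op": "send_rows", "data": {
  "targets": "0.035 -0.161 -0.09 0 0 0 40;0.035 -0.161 -0.09 0 0 0 40;0.035 -0.161 -0.09 0 0 0 40;0.035 -0.161 -0.09 0 0 0 40;0.035 -0.161 -0.09 0 0 0 40;0.035 -0.161 -0.09 0 0 0 40;0.035 -0.161 -0.09 0 0 0 40;0.035 -0.161 -0.09 0 0 0 40"
}}

```text
time_s: 18.53
ee_pos: [480.8, -59.9, 244.4]
ee_rot: [179.9, 0.0, 87.8]
force: [0.6, -0.2, -0.7]
gripper_width: 36.6
gripper_force: 0.0
```

Run:
```python
from h import *
np.set_printoptions(precision=1,suppress=True)
w=grab("wrist"); p=avg(2); print(p,env.state()["ee_rot"],w["eye"]); np.save("pics/hk.npy",w,allow_pickle=True)
im=w["image"]; q=proj(w,bw(-60,0))[0]; print(q)
cr=lambda r:cv2.resize(im[r[1]:r[3],r[0]:r[2]],None,fx=4,fy=4,interpolation=cv2.INTER_CUBIC)
q=[proj(w,(x,y,30))[0].astype(int) for x,y in ((481,90),(477,18),(475,-102))]; print(q)
cr=[cv2.resize(im[max(0,v-30):max(0,v-30)+60,u-30:u+30],(240,240),interpolation=cv2.INTER_CUBIC) for u,v in q]
bot=cv2.resize(im[40:260,300:520],(360,360)); sd=grab("side"); u,v=proj(sd,bw(-60,0))[0].astype(int)
sd=cv2.resize(sd["image"][v-55:v+55,u-55:u+55],(360,360))
cv2.imwrite("pics/hk.png",np.vstack([np.hstack(cr),np.hstack([bot,sd])]))
```

```text
[480.8 -59.9 243.4] [-179.9   -0.    87.8] [483.7  22.7 414.3]
[428.7 198.1]
[array([317,  63]), array([316, 123]), array([319, 210])]
```

View pics/hk.png

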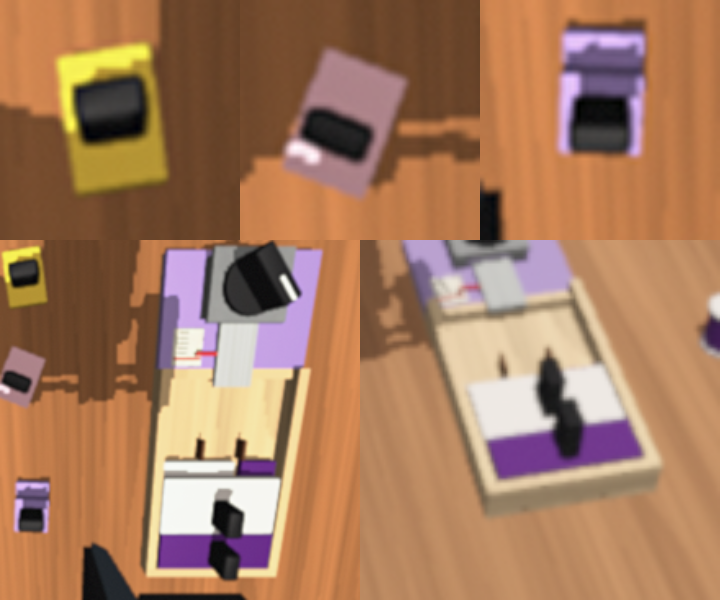

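```bash
cat > hk.py <<'E'
from h import *
np.set_printoptions(precision=1,suppress=True)
def hook(w,roi,lo,hi):
    im=w["image"]; m=mask(im,lo,hi,roi); k=mask(im,(0,0,0),(180,255,65),roi)
    n,l,s,cc=cv2.connectedComponentsWithStats(k); i=1+s[1:,4].argmax(); hk=(l==i).astype(np.uint8)*255
    u=cv2.morphologyEx(m|hk,cv2.MORPH_CLOSE,np.ones((3,3)))
    c=max(cv2.findContours(u,0,2)[0],key=cv2.contourArea); r=cv2.minAreaRect(c); b=cv2.boxPoints(r)
    print("handle",cc[i],s[i],ray(w,cc[i],43)[0][:2]); print("rect px",b.ravel())
    print("z24",ray(w,b,24)[:,:2].ravel()); print("z10",ray(w,b,10)[:,:2].ravel())
if __name__=="__main__":
    w=np.load("pics/hk.npy",allow_pickle=True).item()
    hsv=cv2.cvtColor(w["image"],cv2.COLOR_BGR2HSV)
    print(hsv[63-30+42,317-30+27],hsv[63-30+15,317-30+30],hsv[123-30+20,316-30+27],hsv[210-30+25,319-30+38])
    hook(w,(295,35,350,95),(18,120,70),(35,255,255))
    hook(w,(290,98,345,155),(150,25,70),(179,110,255))
    hook(w,(300,180,340,225),(120,40,60),(150,255,255))
E
python3 hk.py
```

```text
[ 22 183 181] [ 29 166 248] [175  62 173] [135  71 234]
handle [314.6  60. ] [306  52  18  17 222] [477.6  91.5]
rect px [299.7  45.7 324.4  42.6 329.   78.9 304.2  82. ]
z24 [459.6 111.8 490.4 114.1 494.7  72.5 462.8  70.1]
z10 [458.7 115.  490.6 117.3 495.1  74.3 462.1  71.8]
handle [309.8 126.1] [302 120  17  13 141] [468.   15.6]
rect px [296.1 134.  307.  105.  327.1 112.5 316.2 141.6]
z24 [448.1   5.6 464.8  42.1 490.9  31.7 474.8  -5.4]
z10 [446.8   5.  464.2  42.8 491.2  32.  474.5  -6.4]
handle [318.8 210. ] [312 204  14  14 159] [474.7 -97.4]
rect px [308.9 216.6 310.1 186.5 329.6 187.3 328.4 217.3]
z24 [ 459.3 -113.2  463.3  -67.8  491.1  -70.   488.  -115.5]
z10 [ 458.4 -118.1  462.5  -71.1  491.4  -73.3  488.2 -120.5]
```

{"op": "send_rows", "data": {
  "targets": "-0.037 -0.0045 0.02 0 0 92.5 40;-0.037 -0.0045 0.05 0 0 92.5 40;-0.037 -0.0045 0.09 0 0 92.5 40;-0.037 -0.0045 0.12 0 0 92.5 40;-0.037 -0.0045 0.12 0 0 92.5 40;-0.037 -0.0045 0.12 0 0 92.5 40;-0.037 -0.0045 0.12 0 0 92.5 40;-0.037 -0.0045 0.12 0 0 92.5 40;-0.037 -0.0045 0.12 0 0 92.5 40;-0.037 -0.0045 0.12 0 0 92.5 40;-0.037 -0.0045 0.12 0 0 92.5 40;-0.037 -0.0045 0.12 0 0 92.5 40"
}}

```text
time_s: 19.73
ee_pos: [474.5, -96.7, 123.6]
ee_rot: [-180.0, 0.1, 1.5]
force: [0.2, 0.4, 0.4]
gripper_width: 36.6
gripper_force: 0.0
```

Run:
```python
from h import *
np.set_printoptions(precision=1,suppress=True)
p=avg(3); print(p,env.state()["ee_rot"],env.state()["qpos"])
```

```text
[474.4 -96.7 123.7] [-180.     0.1    2. ] [-12.9  14.9 108.9  -0.   56.3  75.1]
```

{"op": "send_rows", "data": {
  "targets": "0 0 0.02 0 0 6.8 40;0 0 0.055 0 0 6.8 40;0 0 0.09 0 0 6.8 40;0 0 0.0935 0 0 6.8 40;0 0 0.0935 0 0 6.8 40;0 0 0.0935 0 0 6.8 0;0 0 0.0935 0 0 6.8 0;0 0 0.0935 0 0 6.8 0;0 0 0.0935 0 0 6.8 0;0 0 0.0935 0 0 6.8 0;0 0 0.0935 0 0 6.8 0;0 0 0.0935 0 0 6.8 0",
  "grip_force": 25
}}

```text
time_s: 20.88
ee_pos: [475.2, -96.8, 32.4]
ee_rot: [180.0, -0.2, -4.9]
force: [0.4, 0.0, 7.0]
gripper_width: 11.5
gripper_force: 25.0
```

{"op": "send_rows", "data": {
  "targets": "0 0 0 0 0 0 0;0 0 -0.03 0 0 0 0;0 0 -0.06 0 0 0 0;0 0 -0.09 0 0 0 0;0 0 -0.1 0 0 0 0;0 0 -0.1 0 0 0 0;0 0 -0.1 0 0 0 0;0 0 -0.1 0 0 0 0"
}}

```text
time_s: 21.55
ee_pos: [473.1, -96.2, 129.9]
ee_rot: [-180.0, 0.1, -4.9]
force: [0.2, 0.1, -0.2]
gripper_width: 11.5
gripper_force: 25.0
```

Run:
```python
from h import *
np.set_printoptions(precision=1,suppress=True)
p=avg(3); print(p,env.state()["ee_rot"],bw(-15,0),bw(-15,-35.5),bw(-15,35.5))
```

```text
[473.1 -96.3 129.6] [-180.     0.2   -4.9] [642.9 -52.    6. ] [678.4 -53.4   6. ] [607.4 -50.6   6. ]
```

{"op": "send_rows", "data": {
  "targets": "0.201 -0.0603 0 0 0 -2.65 0;0.201 -0.0603 0 0 0 -2.65 0;0.201 -0.0603 0 0 0 -2.65 0;0.201 -0.0603 0 0 0 -2.65 0;0.201 -0.0603 0 0 0 -2.65 0;0.201 -0.0603 0 0 0 -2.65 0;0.201 -0.0603 0.02 0 0 -2.65 0;0.201 -0.0603 0.04 0 0 -2.65 0;0.201 -0.0603 0.055 0 0 -2.65 0;0.201 -0.0603 0.055 0 0 -2.65 0;0.201 -0.0603 0.055 0 0 -2.65 0"
}}

```text
time_s: 22.62
ee_pos: [678.5, -53.7, 74.2]
ee_rot: [-180.0, 0.2, -2.3]
force: [-0.1, -0.2, 0.5]
gripper_width: 11.7
gripper_force: 25.0
```

Run:
```python
from h import *
np.set_printoptions(precision=1,suppress=True)
w=grab("wrist"); np.save("pics/w.npy",w,allow_pickle=True)
p=avg(3); print(p,wb(p),env.state()["ee_rot"])
cv2.imwrite("pics/hin.png",cv2.resize(w["image"][60:330,160:480],(711,600),interpolation=cv2.INTER_CUBIC))
```

```text
[680.3 -53.9  77.1] [-15.4 -37.4] [180.   -0.1  -2.3]
```

View pics/hin.png

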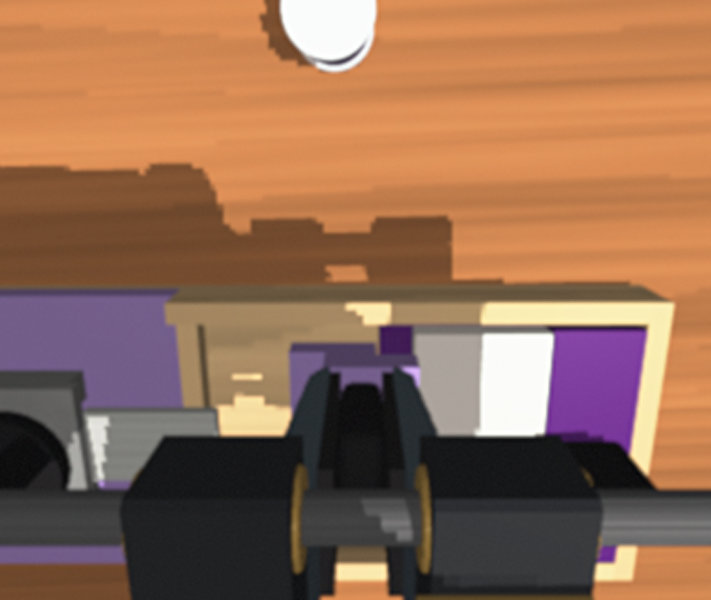

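```bash
cat > m.py <<'E'
from h import *
np.set_printoptions(precision=1,suppress=True)
w=np.load("pics/w.npy",allow_pickle=True).item()
def c(x,y): return (160+(x+.5)/2.222-.5,60+(y+.5)/2.222-.5)
P=lambda z,*ps:[wb(ray(w,c(*p),z)[0]) for p in ps]
print("foot far-left corner (24,-14.75)",P(56,(290,351)),"head far right(-18,-14.75)",P(70,(420,365)))
print("wall -y inner top",P(28,(250,326),(600,326)),"clamp wall inner z17",P(17,(206,340)))
print("bracket end z30",P(30,(413,335)),"leg tip z16",P(16,(380,335)),"elbow/bracket x",P(30,(552,335)),"end wall inner",P(28,(645,335)))
print("bar tip z?",P(36,(217,412),(217,435)),P(23,(217,412),(217,435)))
E
python3 m.py
```

```text
foot far-left corner (24,-14.75) [array([  7.1, -51.7])] head far right(-18,-14.75) [array([-33.3, -52.3])]
wall -y inner top [array([ 24.8, -51.3]), array([-102.7,  -51.3])] clamp wall inner z17 [array([ 44.1, -42.2])]
bracket end z30 [array([-34.5, -48.5])] leg tip z16 [array([-23. , -43.9])] elbow/bracket x [array([-84.9, -48.5])] end wall inner [array([-119.5,  -47.8])]
bar tip z? [array([ 37.1, -20.8]), array([ 37.8, -11.5])] [array([ 40.4, -14.7]), array([41.1, -4.7])]
```

{"op": "send_rows", "data": {
  "targets": "-0.0024 -0.0005 0.004 0 0 0 0;-0.0024 -0.0005 0.008 0 0 0 0;-0.0024 -0.0005 0.012 0 0 0 0;-0.0024 -0.0005 0.015 0 0 0 0;-0.0024 -0.0005 0.018 0 0 0 0;-0.0024 -0.0005 0.021 0 0 0 0;-0.0024 -0.0005 0.023 0 0 0 0;-0.0024 -0.0005 0.023 0 0 0 0"
}}

```text
time_s: 23.48
ee_pos: [677.1, -53.2, 52.3]
ee_rot: [-180.0, 0.0, -2.3]
force: [-0.3, -0.4, -0.3]
gripper_width: 12.1
gripper_force: 25.0
```

{"op": "send_rows", "data": {
  "targets": "0 0 0.003 0 0 0 0;0 0 0.006 0 0 0 0;0 0 0.009 0 0 0 0;0 0 0.012 0 0 0 0;0 0 0.015 0 0 0 0;0 0 0.017 0 0 0 0;0 0 0.017 0 0 0 0"
}}

```text
time_s: 24.07
ee_pos: [677.1, -53.2, 38.3]
ee_rot: [180.0, -0.0, -2.3]
force: [-4.9, -0.4, 11.3]
gripper_width: 11.9
gripper_force: 25.0
```

{"op": "send_rows", "data": {
  "targets": "0 0 0 0 0 0 32;0 0 0 0 0 0 32;0 0 0 0 0 0 32;0 0 0 0 0 0 32;0 0 -0.01 0 0 0 32;0 0 -0.04 0 0 0 32;0 0 -0.08 0 0 0 40;0 0 -0.1 0 0 0 40;0 0 -0.1 0 0 0 40"
}}

```text
time_s: 24.82
ee_pos: [680.8, -53.5, 143.0]
ee_rot: [180.0, -0.7, -2.3]
force: [0.5, -0.1, 0.8]
gripper_width: 36.3
gripper_force: 0.0
```

{"op": "send_rows", "data": {
  "targets": "-0.2117 -0.0612 0 0 0 20.75 40;-0.2117 -0.0612 0 0 0 20.75 40;-0.2117 -0.0612 0 0 0 20.75 40;-0.2117 -0.0612 0 0 0 20.75 40;-0.2117 -0.0612 0 0 0 20.75 40;-0.2117 -0.0612 0 0 0 20.75 40;-0.2117 -0.0612 0 0 0 20.75 40;-0.2117 -0.0612 0 0 0 20.75 40;-0.2117 -0.0612 0 0 0 20.75 40"
}}

```text
time_s: 25.57
ee_pos: [470.0, 16.2, 136.3]
ee_rot: [-180.0, -0.1, -23.0]
force: [0.2, -0.4, -0.0]
gripper_width: 36.6
gripper_force: 0.0
```

Run:
```python
from h import *
np.set_printoptions(precision=1,suppress=True)
p=avg(3); print(p,env.state()["ee_rot"],env.state()["gripper_width"])
s=grab("side"); g=grab("scene")
for f in (s,g):
    print(proj(f,bw(-15,-35.5,68)),proj(f,bw(-15,-35.5,30)))
w=grab("wrist"); hk=w["image"]; print(proj(w,(468.4,16.2,62)),proj(w,(468.4,16.2,24)))
```

```text
[469.8  16.1 136. ] [-180.    -0.   -23.1] 36.65628002752917
[[378.6 204.8]] [[376.8 216.2]]
[[275.4 233.9]] [[276.7 241.5]]
[[322.  214.7]] [[322.1 203. ]]
```

{"op": "send_rows", "data": {
  "targets": "-0.0013 0.0005 0.03 0 0 0 40;-0.0013 0.0005 0.07 0 0 0 40;-0.0013 0.0005 0.1045 0 0 0 40;-0.0013 0.0005 0.1045 0 0 0 40;-0.0013 0.0005 0.1045 0 0 0 40;-0.0013 0.0005 0.1045 0 0 0 0;-0.0013 0.0005 0.1045 0 0 0 0;-0.0013 0.0005 0.1045 0 0 0 0;-0.0013 0.0005 0.1045 0 0 0 0;-0.0013 0.0005 0.1045 0 0 0 0;-0.0013 0.0005 0.1045 0 0 0 0;-0.0013 0.0005 0.1045 0 0 0 0"
}}

```text
time_s: 26.87
ee_pos: [467.8, 16.5, 32.8]
ee_rot: [-179.9, -0.2, -23.0]
force: [-0.1, 0.3, 6.6]
gripper_width: 12.0
gripper_force: 25.0
```

{"op": "send_rows", "data": {
  "targets": "0 0 0 0 0 0 0;0 0 -0.03 0 0 0 0;0 0 -0.06 0 0 0 0;0 0 -0.09 0 0 0 0;0 0 -0.1 0 0 0 0;0 0 -0.1 0 0 0 0;0 0 -0.1 0 0 0 0;0 0 -0.1 0 0 0 0"
}}

```text
time_s: 27.53
ee_pos: [465.7, 16.5, 130.4]
ee_rot: [179.9, 0.1, -23.0]
force: [-0.1, -1.4, -2.3]
gripper_width: 11.7
gripper_force: 25.0
```

Run:
```python
from h import *
np.set_printoptions(precision=1,suppress=True)
p=avg(2); print(p,env.state()["ee_rot"],env.state()["force"])
```

```text
[465.6  16.5 130.1] [179.9   0.2 -23. ] [-1.2 -0.6 -0.7]
```

{"op": "send_rows", "data": {
  "targets": "0.188 -0.0053 0 0 0 -20.75 0;0.188 -0.0053 0 0 0 -20.75 0;0.188 -0.0053 0 0 0 -20.75 0;0.188 -0.0053 0 0 0 -20.75 0;0.188 -0.0053 0 0 0 -20.75 0;0.188 -0.0053 0 0 0 -20.75 0;0.188 -0.0053 0.02 0 0 -20.75 0;0.188 -0.0053 0.04 0 0 -20.75 0;0.188 -0.0053 0.055 0 0 -20.75 0;0.188 -0.0053 0.055 0 0 -20.75 0;0.188 -0.0053 0.055 0 0 -20.75 0;0.188 -0.0053 0.055 0 0 -20.75 0"
}}

```text
time_s: 28.63
ee_pos: [641.9, -52.0, 76.9]
ee_rot: [-180.0, -0.0, -2.3]
force: [0.8, -0.2, -0.9]
gripper_width: 12.0
gripper_force: 25.0
```

Run:
```python
from h import *
np.set_printoptions(precision=1,suppress=True)
w=grab("wrist"); np.save("pics/w.npy",w,allow_pickle=True)
p=avg(3); print(p,wb(p),env.state()["ee_rot"])
hsv=cv2.cvtColor(w["image"],cv2.COLOR_BGR2HSV)
# print expected locations of pink corners and the colours along lines through them
z=p[2]-31.5; t=wb(p)
a=proj(w,bw(t[0]+24,t[1]-14.75,z+10))[0]; b=proj(w,bw(t[0]-18,t[1]-14.75,z+24))[0]; l=proj(w,bw(-15-18,-35.5+14.75,30))[0]
print("exp foot corner",a,"head corner",b,"lilac head near corner",l)
m=mask(w["image"],(150,15,50),(179,120,255),(260,150,390,300))
n,lb,s,cc=cv2.connectedComponentsWithStats(m); print(s[s[:,4]>25])
im=w["image"]
for r in range(int(a[1])-12,int(a[1])+16,2): print(r,[tuple(hsv[r,int(c)]) for c in (a[0]+4,a[0]+8)])
```

```text
[642.4 -52.2  77.7] [-15.2   0.5] [180.   -0.1  -2.3]
exp foot corner [288.6 217.6] head corner [348.5 224.5] lilac head near corner [344.  199.1]
[[     0      0    640    400 254916]
 [   337    161     48      1     48]
 [   291    213     58     33    967]]
205 [(np.uint8(17), np.uint8(103), np.uint8(153)), (np.uint8(17), np.uint8(104), np.uint8(154))]
207 [(np.uint8(17), np.uint8(102), np.uint8(152)), (np.uint8(17), np.uint8(103), np.uint8(151))]
209 [(np.uint8(17), np.uint8(104), np.uint8(155)), (np.uint8(17), np.uint8(105), np.uint8(155))]
211 [(np.uint8(16), np.uint8(100), np.uint8(150)), (np.uint8(16), np.uint8(100), np.uint8(150))]
213 [(np.uint8(179), np.uint8(61), np.uint8(117)), (np.uint8(177), np.uint8(65), np.uint8(117))]
215 [(np.uint8(174), np.uint8(66), np.uint8(116)), (np.uint8(175), np.uint8(68), np.uint8(117))]
217 [(np.uint8(175), np.uint8(66), np.uint8(170)), (np.uint8(176), np.uint8(65), np.uint8(170))]
219 [(np.uint8(175), np.uint8(65), np.uint8(173)), (np.uint8(176), np.uint8(65), np.uint8(172))]
221 [(np.uint8(175), np.uint8(67), np.uint8(172)), (np.uint8(175), np.uint8(66), np.uint8(171))]
223 [(np.uint8(175), np.uint8(65), np.uint8(172)), (np.uint8(175), np.uint8(67), np.uint8(172))]
225 [(np.uint8(175), np.uint8(67), np.uint8(172)), (np.uint8(176), np.uint8(65), np.uint8(172))]
227 [(np.uint8(175), np.uint8(67), np.uint8(172)), (np.uint8(176), np.uint8(65), np.uint8(172))]
229 [(np.uint8(175), np.uint8(68), np.uint8(173)), (np.uint8(175), np.uint8(66), np.uint8(173))]
231 [(np.uint8(175), np.uint8(66), np.uint8(171)), (np.uint8(175), np.uint8(67), np.uint8(172))]
```

{"op": "send_rows", "data": {
  "targets": "-0.0012 -0.0003 0.004 0 0 0 0;-0.0012 -0.0003 0.008 0 0 0 0;-0.0012 -0.0003 0.012 0 0 0 0;-0.0012 -0.0003 0.015 0 0 0 0;-0.0012 -0.0003 0.018 0 0 0 0;-0.0012 -0.0003 0.021 0 0 0 0;-0.0012 -0.0003 0.023 0 0 0 0;-0.0012 -0.0003 0.023 0 0 0 0"
}}

```text
time_s: 29.5
ee_pos: [640.3, -51.8, 52.8]
ee_rot: [-180.0, 0.1, -2.3]
force: [0.1, 0.6, -1.1]
gripper_width: 11.7
gripper_force: 25.0
```

{"op": "send_rows", "data": {
  "targets": "0 0 0.003 0 0 0 0;0 0 0.006 0 0 0 0;0 0 0.009 0 0 0 0;0 0 0.012 0 0 0 0;0 0 0.015 0 0 0 0;0 0 0.017 0 0 0 0;0 0 0.017 0 0 0 0"
}}

```text
time_s: 30.08
ee_pos: [640.6, -52.0, 38.8]
ee_rot: [180.0, -0.0, -2.3]
force: [-4.1, 0.1, 12.4]
gripper_width: 11.6
gripper_force: 25.0
```

{"op": "send_rows", "data": {
  "targets": "0 0 0 0 0 0 32;0 0 0 0 0 0 32;0 0 0 0 0 0 32;0 0 0 0 0 0 32;0 0 -0.01 0 0 0 32;0 0 -0.04 0 0 0 32;0 0 -0.08 0 0 0 40;0 0 -0.1 0 0 0 40;0 0 -0.1 0 0 0 40"
}}

```text
time_s: 30.83
ee_pos: [644.2, -52.2, 143.1]
ee_rot: [180.0, -0.7, -2.3]
force: [0.0, -0.8, 0.0]
gripper_width: 36.4
gripper_force: 0.0
```

{"op": "send_rows", "data": {
  "targets": "-0.1695 -0.1365 0 0 0 -6.55 40;-0.1695 -0.1365 0 0 0 -6.55 40;-0.1695 -0.1365 0 0 0 -6.55 40;-0.1695 -0.1365 0 0 0 -6.55 40;-0.1695 -0.1365 0 0 0 -6.55 40;-0.1695 -0.1365 0 0 0 -6.55 40;-0.1695 -0.1365 0 0 0 -6.55 40;-0.1695 -0.1365 0 0 0 -6.55 40;-0.1695 -0.1365 0 0 0 -6.55 40"
}}

```text
time_s: 31.58
ee_pos: [478.3, 90.8, 136.6]
ee_rot: [180.0, -0.1, 4.2]
force: [-0.4, 0.8, 0.5]
gripper_width: 36.7
gripper_force: 0.0
```

Run:
```python
from h import *
np.set_printoptions(precision=1,suppress=True)
p=avg(3); print(p,env.state()["ee_rot"],env.state()["gripper_width"])
```

```text
[478.1  90.5 136.4] [180.   -0.    4.2] 36.23328507557239
```

{"op": "send_rows", "data": {
  "targets": "-0.0005 -0.0004 0.03 0 0 0 40;-0.0005 -0.0004 0.07 0 0 0 40;-0.0005 -0.0004 0.1045 0 0 0 40;-0.0005 -0.0004 0.1045 0 0 0 40;-0.0005 -0.0004 0.1045 0 0 0 40;-0.0005 -0.0004 0.1045 0 0 0 0;-0.0005 -0.0004 0.1045 0 0 0 0;-0.0005 -0.0004 0.1045 0 0 0 0;-0.0005 -0.0004 0.1045 0 0 0 0;-0.0005 -0.0004 0.1045 0 0 0 0;-0.0005 -0.0004 0.1045 0 0 0 0;-0.0005 -0.0004 0.1045 0 0 0 0"
}}

```text
time_s: 32.73
ee_pos: [477.3, 91.9, 33.5]
ee_rot: [-180.0, -0.2, 4.3]
force: [-0.3, -0.6, 6.7]
gripper_width: 12.0
gripper_force: 25.0
```

{"op": "send_rows", "data": {
  "targets": "0 0 0 0 0 0 0;0 0 -0.03 0 0 0 0;0 0 -0.06 0 0 0 0;0 0 -0.09 0 0 0 0;0 0 -0.1 0 0 0 0;0 0 -0.1 0 0 0 0;0 0 -0.1 0 0 0 0;0 0 -0.1 0 0 0 0"
}}

```text
time_s: 33.4
ee_pos: [474.8, 91.5, 130.4]
ee_rot: [180.0, 0.2, 4.3]
force: [-0.6, 1.2, -2.1]
gripper_width: 11.9
gripper_force: 25.0
```

{"op": "send_rows", "data": {
  "targets": "0.119 0.151 0 0 0 6.55 0;0.119 0.151 0 0 0 6.55 0;0.119 0.151 0 0 0 6.55 0;0.119 0.151 0 0 0 6.55 0;0.119 0.151 0 0 0 6.55 0;0.119 0.151 0 0 0 6.55 0;0.119 0.151 0.02 0 0 6.55 0;0.119 0.151 0.04 0 0 6.55 0;0.119 0.151 0.055 0 0 6.55 0;0.119 0.151 0.055 0 0 6.55 0;0.119 0.151 0.055 0 0 6.55 0;0.119 0.151 0.055 0 0 6.55 0"
}}

```text
time_s: 34.4
ee_pos: [606.1, -49.7, 76.9]
ee_rot: [-180.0, 0.0, -2.3]
force: [0.7, -0.1, -0.3]
gripper_width: 11.9
gripper_force: 25.0
```

Run:
```python
from h import *
np.set_printoptions(precision=1,suppress=True)
w=grab("wrist"); np.save("pics/w.npy",w,allow_pickle=True)
p=avg(3); print(p,wb(p),env.state()["ee_rot"])
hsv=cv2.cvtColor(w["image"],cv2.COLOR_BGR2HSV)
z=p[2]-32; t=wb(p)
a=proj(w,bw(t[0]+24,t[1]-14.75,z+10))[0]; b=proj(w,bw(t[0]-18,t[1]-14.75,z+24))[0]
print("exp foot corner",a,"head corner",b)
m=mask(w["image"],(18,110,60),(35,255,255),(260,150,390,300))
n,lb,s,cc=cv2.connectedComponentsWithStats(m); print(s[s[:,4]>25])
for r in range(int(a[1])-10,int(a[1])+8): print(r,[hsv[r,int(c)].tolist() for c in (a[0]+4,a[0]+8)])
```

```text
[606.7 -49.9  78. ] [-14.4  36.3] [180.   -0.1  -2.3]
exp foot corner [288.7 217.4] head corner [348.5 224.3]
[[     0      0    640    400 254669]
 [   289    212     60     35   1048]
 [   291    269      7     31    141]
 [   347    269      7     31    142]]
207 [[17, 102, 155], [17, 104, 155]]
208 [[17, 104, 157], [17, 103, 156]]
209 [[17, 102, 157], [17, 104, 157]]
210 [[17, 103, 158], [17, 102, 158]]
211 [[17, 104, 157], [18, 103, 156]]
212 [[18, 115, 149], [18, 114, 150]]
213 [[20, 146, 131], [21, 148, 131]]
214 [[22, 182, 118], [22, 185, 117]]
215 [[22, 195, 115], [22, 195, 115]]
216 [[22, 196, 126], [22, 192, 126]]
217 [[22, 193, 152], [22, 190, 153]]
218 [[22, 192, 174], [22, 190, 173]]
219 [[22, 190, 177], [22, 190, 177]]
220 [[23, 191, 176], [22, 189, 175]]
221 [[22, 191, 175], [22, 190, 176]]
222 [[23, 192, 175], [22, 189, 175]]
223 [[23, 191, 176], [22, 189, 175]]
224 [[23, 191, 176], [22, 189, 175]]
```

{"op": "send_rows", "data": {
  "targets": "-0.0006 0.0004 0.004 0 0 0 0;-0.0006 0.0004 0.008 0 0 0 0;-0.0006 0.0004 0.012 0 0 0 0;-0.0006 0.0004 0.015 0 0 0 0;-0.0006 0.0004 0.018 0 0 0 0;-0.0006 0.0004 0.021 0 0 0 0;-0.0006 0.0004 0.023 0 0 0 0;-0.0006 0.0004 0.023 0 0 0 0"
}}

```text
time_s: 35.27
ee_pos: [605.7, -50.4, 53.4]
ee_rot: [-180.0, -0.0, -2.3]
force: [1.4, -0.7, -1.4]
gripper_width: 12.1
gripper_force: 25.0
```

{"op": "send_rows", "data": {
  "targets": "0 0 0.003 0 0 0 0;0 0 0.006 0 0 0 0;0 0 0.009 0 0 0 0;0 0 0.012 0 0 0 0;0 0 0.015 0 0 0 0;0 0 0.017 0 0 0 0;0 0 0.017 0 0 0 0"
}}

```text
time_s: 35.85
ee_pos: [605.7, -50.5, 39.4]
ee_rot: [180.0, -0.1, -2.3]
force: [-4.0, 0.1, 13.7]
gripper_width: 12.1
gripper_force: 25.0
```

{"op": "send_rows", "data": {
  "targets": "0 0 0 0 0 0 32;0 0 0 0 0 0 32;0 0 0 0 0 0 32;0 0 0 0 0 0 32;0 0 -0.01 0 0 0 32;0 0 -0.04 0 0 0 32;0 0 -0.08 0 0 0 40;0 0 -0.1 0 0 0 40;0 0 -0.1 0 0 0 40"
}}

```text
time_s: 36.6
ee_pos: [608.9, -50.8, 143.2]
ee_rot: [180.0, -0.7, -2.3]
force: [0.5, 0.3, -0.2]
gripper_width: 36.4
gripper_force: 0.0
```

{"op": "send_rows", "data": {
  "targets": "-0.041 -0.1235 -0.06 0 0 0 60;-0.041 -0.1235 -0.06 0 0 0 60;-0.041 -0.1235 -0.06 0 0 0 60;-0.041 -0.1235 -0.06 0 0 0 60;-0.041 -0.1235 -0.06 0 0 0 60;-0.041 -0.1235 -0.06 0 0 0 60;-0.041 -0.1235 -0.06 0 0 0 60"
}}

```text
time_s: 37.18
ee_pos: [569.1, 73.9, 196.1]
ee_rot: [179.9, 0.1, -2.3]
force: [-0.8, 0.5, 0.1]
gripper_width: 54.5
gripper_force: 0.0
```

Run:
```python
from h import *
np.set_printoptions(precision=1,suppress=True)
w=grab("wrist"); np.save("pics/kn.npy",w,allow_pickle=True)
p=avg(3); print(p,env.state()["ee_rot"],w["eye"])
im=w["image"]
q=proj(w,(648,73,60))[0].astype(int); print(q, proj(w,bw(-15,0,30)))
u,v=q; print(u,v); x0=max(0,u-70); y0=max(0,v-70)
A=cv2.resize(im[y0:y0+140,x0:x0+140],(400,400),interpolation=cv2.INTER_CUBIC); print("A origin",x0,y0)
u,v=proj(w,bw(-25,0,30))[0].astype(int); x1=min(u-70,500); y1=max(0,v-70); C=cv2.resize(im[y1:y1+140,x1:x1+140],(400,400),interpolation=cv2.INTER_CUBIC); print("C",x1,y1)
cv2.imwrite("pics/kn.png",np.hstack([A,C]))
```

```text
[569.3  73.4 196. ] [180.    0.1  -2.4] [652.2  70.3 365.9]
[319 123] [[428.3 123.2]]
319 123
A origin 249 53
C 366 53
```

View pics/kn.png

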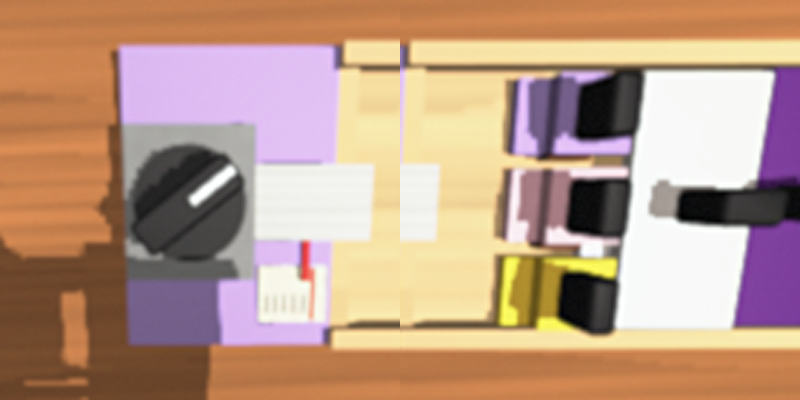

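Run:
```python
from h import *
from scipy.optimize import least_squares
np.set_printoptions(precision=1,suppress=True)
w=np.load("pics/kn.npy",allow_pickle=True).item(); h=np.load("pics/hk.npy",allow_pickle=True).item()
def stripe(f,roi):
    x0,y0,x1,y1=roi; m=mask(f["image"],(0,0,150),(180,60,255),roi)
    n,l,s,cc=cv2.connectedComponentsWithStats(m); i=1+s[1:,4].argmax(); print(s[1:],cc[1:])
    return cc[i],np.argwhere(l==i)[:,::-1]
a,pa=stripe(w,(310,105,336,130)); b,pb=stripe(h,(450,50,500,85))
r=least_squares(lambda P:np.r_[proj(w,P)[0]-a,proj(h,P)[0]-b],[648,73,70]); print("stripe 3D",r.x,r.fun)
z=r.x[2]
vx,vy,_,_=cv2.fitLine(pa.astype(np.float32),2,0,.01,.01).ravel(); e=ray(w,[a,a+[20*vx,20*vy]],z); d=e[1]-e[0]; print("stripe yaw",np.degrees(np.arctan2(d[1],d[0])))
# disc: dark blob
k=mask(w["image"],(0,0,0),(180,255,75),(290,98,338,148)); 
n,l,s,cc=cv2.connectedComponentsWithStats(k); i=1+s[1:,4].argmax(); c=max(cv2.findContours((l==i).astype(np.uint8),0,2)[0],key=cv2.contourArea)
ce,rad=cv2.minEnclosingCircle(c); print("disc",ce,rad,s[i],[ray(w,ce,zz)[0] for zz in (44,60,75)], rad*(366-50)/w["f"])
print("box frame disc",wb(ray(w,ce,50)[0]))
# pointer & mark red
m=mask(w["image"],(0,120,80),(8,255,255),(345,135,366,170))|mask(w["image"],(172,120,80),(180,255,255),(345,135,366,170))
for row in range(137,168): 
    x=np.where(m[row])[0]; print(row,x) if len(x) else 0
```

```text
[[315 105  21  20 145]
 [335 126   1   4   4]] [[326.9 114. ]
 [335.  127.5]]
[[474  50   7  11  40]
 [471  61  11  17  72]
 [463  81  13   4  28]] [[477.3  53.2]
 [476.   68.8]
 [470.6  83.2]]
stripe 3D [656.4  67.5  76.2] [-2.2  0.7  0.8  2.3]
stripe yaw -51.56042186652176
disc (313.308837890625, 123.49579620361328) 21.353084564208984 [ 295  105   39   40 1119] [array([648.1,  80.1,  44. ]), array([648.3,  79.6,  60. ]), array([648.5,  79.2,  75. ])] 24.12902770258089
box frame disc [117.   -0.1]
138 [355 356]
139 [355 356]
140 [355 356]
141 [355 356]
142 [355 356]
143 [355 356]
144 [355 356]
145 [355 356]
146 [355 356]
147 [355 356 357]
148 [355 356 357]
149 [355 356 357]
150 [355 356 357]
```

{"op": "send_rows", "data": {
  "targets": "0.0787 -0.0093 0.02 0 0 -130.7 50;0.0787 -0.0093 0.04 0 0 -130.7 50;0.0787 -0.0093 0.06 0 0 -130.7 50;0.0787 -0.0093 0.06 0 0 -130.7 50;0.0787 -0.0093 0.06 0 0 -130.7 50;0.0787 -0.0093 0.06 0 0 -130.7 50;0.0787 -0.0093 0.06 0 0 -130.7 50;0.0787 -0.0093 0.06 0 0 -130.7 50;0.0787 -0.0093 0.06 0 0 -130.7 50;0.0787 -0.0093 0.06 0 0 -130.7 50;0.0787 -0.0093 0.06 0 0 -130.7 50;0.0787 -0.0093 0.06 0 0 -130.7 50"
}}

```text
time_s: 38.38
ee_pos: [648.5, 79.8, 136.3]
ee_rot: [-179.9, 0.0, 83.9]
force: [0.3, -0.4, 0.8]
gripper_width: 45.1
gripper_force: 0.0
```

Run:
```python
from h import *
np.set_printoptions(precision=1,suppress=True)
p=avg(2); print(p,env.state()["ee_rot"],env.state()["qpos"])
w=np.load("pics/kn.npy",allow_pickle=True).item(); hsv=cv2.cvtColor(w["image"],cv2.COLOR_BGR2HSV)
for r in (148,152,155,158,161,164): print(r,[(c,*hsv[r,c].tolist()) for c in range(353,363)])
```

```text
[648.4  79.8 136.3] [-180.     0.    83.6] [ 6.  28.4 85.1 -0.  66.6 12.5]
148 [(353, 21, 41, 182), (354, 5, 107, 190), (355, 2, 178, 230), (356, 2, 168, 243), (357, 3, 144, 242), (358, 5, 119, 241), (359, 16, 54, 246), (360, 34, 14, 250), (361, 35, 13, 251), (362, 30, 9, 245)]
152 [(353, 35, 13, 250), (354, 36, 14, 250), (355, 36, 14, 251), (356, 34, 15, 250), (357, 17, 50, 245), (358, 6, 97, 242), (359, 16, 45, 246), (360, 32, 14, 249), (361, 30, 12, 248), (362, 23, 9, 242)]
155 [(353, 26, 15, 248), (354, 30, 15, 246), (355, 32, 15, 245), (356, 28, 16, 246), (357, 14, 54, 244), (358, 7, 93, 243), (359, 17, 35, 247), (360, 35, 12, 250), (361, 35, 11, 250), (362, 24, 5, 244)]
158 [(353, 26, 17, 245), (354, 25, 21, 235), (355, 27, 24, 226), (356, 24, 20, 243), (357, 11, 65, 244), (358, 8, 86, 243), (359, 18, 26, 247), (360, 30, 13, 248), (361, 28, 14, 248), (362, 9, 7, 244)]
161 [(353, 25, 20, 243), (354, 25, 21, 234), (355, 28, 19, 233), (356, 20, 26, 244), (357, 9, 76, 244), (358, 9, 77, 244), (359, 25, 18, 247), (360, 32, 13, 249), (361, 26, 14, 248), (362, 176, 7, 243)]
164 [(353, 30, 13, 248), (354, 32, 13, 250), (355, 37, 13, 251), (356, 21, 21, 247), (357, 10, 56, 243), (358, 11, 50, 245), (359, 25, 19, 248), (360, 30, 14, 249), (361, 28, 13, 248), (362, 170, 6, 242)]
```

{"op": "send_rows", "data": {
  "targets": "0 0 0.01 0 0 -44.8 50;0 0 0.02 0 0 -44.8 50;0 0 0.02 0 0 -44.8 50;0 0 0.02 0 0 -44.8 50;0 0 0.02 0 0 -44.8 50;0 0 0.02 0 0 -44.8 50;0 0 0.02 0 0 -44.8 50;0 0 0.05 0 0 -44.8 50;0 0 0.075 0 0 -44.8 50;0 0 0.087 0 0 -44.8 50;0 0 0.087 0 0 -44.8 50"
}}

```text
time_s: 39.4
ee_pos: [646.2, 80.0, 46.5]
ee_rot: [-179.7, -0.2, 128.3]
force: [-0.3, 0.1, 0.3]
gripper_width: 45.6
gripper_force: 0.0
```

{"op": "send_rows", "data": {
  "targets": "0 0 0 0 0 0 0;0 0 0 0 0 0 0;0 0 0 0 0 0 0;0 0 0 0 0 0 0;0 0 0 0 0 0 0;0 0 0 0 0 0 0;0 0 0 0 0 0 0;0 0 0 0 0 0 0",
  "grip_force": 25
}}

```text
time_s: 40.07
ee_pos: [647.5, 79.2, 51.1]
ee_rot: [-179.8, 0.1, 128.5]
force: [-4.0, -4.6, 5.6]
gripper_width: 14.0
gripper_force: 25.0
```

{"op": "send_rows", "data": {
  "targets": "0 0 0 0 0 -7 0;0 0 0 0 0 -14 0;0 0 0 0 0 -21 0;0 0 0 0 0 -28 0;0 0 0 0 0 -35 0;0 0 0 0 0 -42 0;0 0 0 0 0 -49 0;0 0 0 0 0 -56 0;0 0 0 0 0 -63 0;0 0 0 0 0 -70 0;0 0 0 0 0 -77 0;0 0 0 0 0 -84 0"
}}

```text
time_s: 41.07
ee_pos: [647.4, 78.7, 51.1]
ee_rot: [-179.9, -0.2, -147.2]
force: [-3.5, -5.5, 4.5]
gripper_width: 13.5
gripper_force: 25.0
```

{"op": "send_rows", "data": {
  "targets": "0 0 0 0 0 -7 0;0 0 0 0 0 -14 0;0 0 0 0 0 -21 0;0 0 0 0 0 -24 0;0 0 0 0 0 -24 0;0 0 0 0 0 -24 0;0 0 0 0 0 -24 0"
}}

```text
time_s: 41.65
ee_pos: [647.5, 78.6, 51.1]
ee_rot: [-180.0, -0.2, -123.5]
force: [-3.9, -6.8, 5.2]
gripper_width: 14.0
gripper_force: 25.0
```

Run:
```python
from h import *
np.set_printoptions(precision=1,suppress=True)
s=env.state();print(s["ee_pos"],s["ee_rot"],s["qpos"],s["force"],s["torque"])
```

```text
[647.5  78.6  51.1] [-180.    -0.2 -123.5] [   6.    32.7   90.9   -0.2   56.5 -140.4] [-3.9 -6.8  5.2] [-1.   0.7  0. ]
```

{"op": "send_rows", "data": {
  "targets": "0 0 0 0 0 0 45;0 0 0 0 0 0 45;0 0 0 0 0 0 45;0 0 0 0 0 0 45;0 0 0 0 0 0 45;0 0 -0.04 0 0 0 45;0 0 -0.08 0 0 0 45;0 0 -0.12 0 0 0 45;0 0 -0.15 0 0 0 45;0 0 -0.19 0 0 0 45;0 0 -0.19 0 0 0 45"
}}

```text
time_s: 42.57
ee_pos: [652.1, 81.3, 249.2]
ee_rot: [-179.3, 0.6, -123.5]
force: [0.5, 0.9, 1.4]
gripper_width: 40.7
gripper_force: 0.0
```

{"op": "send_rows", "data": {
  "targets": "0.494 -0.104 0 0 0 148.7 40;0.494 -0.104 0 0 0 148.7 40;0.494 -0.104 0 0 0 148.7 40;0.494 -0.104 0 0 0 148.7 40;0.494 -0.104 0 0 0 148.7 40;0.494 -0.104 0 0 0 148.7 40;0.494 -0.104 0 0 0 148.7 40;0.494 -0.104 0 0 0 148.7 40;0.494 -0.104 0 0 0 148.7 40;0.494 -0.104 0 0 0 148.7 40;0.494 -0.104 0 0 0 148.7 40;0.494 -0.104 0 0 0 148.7 40"
}}

```text
time_s: 43.57
ee_pos: [463.0, -385.6, 239.9]
ee_rot: [180.0, 0.0, 150.2]
force: [1.0, -0.8, -0.1]
gripper_width: 36.6
gripper_force: 0.0
```

Run:
```python
from h import *
np.set_printoptions(precision=1,suppress=True)
p=avg(2); print(p,env.state()["ee_rot"],env.state()["qpos"])
g=grab("scene"); s=grab("side")
# green end in both fixed views; knob stripe/pointer region
for n,f,roi in (("scene",g,(200,100,330,200)),("side",s,(240,280,380,380))):
    m=mask(f["image"],(60,60,30),(95,255,255),roi); nn,l,st,cc=cv2.connectedComponentsWithStats(m); print(n,st[st[:,4]>40],cc[st[:,4]>40])
```

```text
[ 460.6 -391.1  239.4] [-179.9    0.   150. ] [ -41.2   20.1   83.3   -0.1   76.6 -101.2]
scene [[     0      0    640    400 255804]
 [   268    134      9     11     64]
 [   270    140     13     15     82]] [[319.5 199.5]
 [271.6 138.5]
 [275.8 146.8]]
side [[     0      0    640    400 255728]
 [   277    333     29     19    272]] [[319.5 199.3]
 [289.  341.8]]
```

Finish the rotation to yaw 87.75 and measure the green piece from the wrist.

{"op": "send_rows", "data": {
  "targets": "0 0 0 0 0 62.2 40;0 0 0 0 0 62.2 40;0 0 0 0 0 62.2 40;0 0 0 0 0 62.2 40;0 0 0 0 0 62.2 40;0 0 0 0 0 62.2 40;0 0 0 0 0 62.2 40;0 0 0 0 0 62.2 40;0 0 0 0 0 62.2 40;0 0 0 0 0 62.2 40"
}}

```text
time_s: 44.6
ee_pos: [464.9, -382.0, 240.0]
ee_rot: [180.0, -0.0, 88.4]
force: [0.3, 0.4, -1.4]
gripper_width: 36.5
gripper_force: 0.0
```

Run:
```python
from h import *
np.set_printoptions(precision=1,suppress=True)
w=grab("wrist"); np.save("pics/en.npy",w,allow_pickle=True); p=avg(2); print(p,env.state()["ee_rot"],w["eye"])
im=w["image"]; hsv=cv2.cvtColor(im,cv2.COLOR_BGR2HSV); print(proj(w,(460,-294,20)))
m=mask(im,(60,50,20),(95,255,255),(150,0,500,235)); n,l,s,cc=cv2.connectedComponentsWithStats(m); print(s[s[:,4]>60])
i=1+s[1:,4].argmax(); x,y,ww,hh,_=s[i]
roi=(int(x),int(y),int(x+ww),int(y+hh)); k=mask(im,(0,0,0),(180,255,60),roi); n2,l2,s2,c2=cv2.connectedComponentsWithStats(k); print(s2[1:],c2[1:])
for r in range(max(0,y-1),y+hh+1):
    t=np.where(l[r]==i)[0]; print(r,t[[0,-1]] if len(t) else 0,[hsv[r,c].tolist() for c in (x+ww//4,x+3*ww//4)])
```

```text
[ 464.5 -382.7  240. ] [180.   -0.   88.5] [ 467.  -299.5  410. ]
[[316.7 115.8]]
[[     0      0    640    400 253590]
 [   273     87     79     50   2410]]
[[305 109  14  21 225]] [[311.7 118.7]]
86 0 [[13, 157, 114], [12, 160, 116]]
87 [339 343] [[12, 155, 115], [12, 151, 115]]
88 [335 344] [[12, 154, 114], [19, 103, 99]]
89 [332 344] [[12, 154, 114], [68, 76, 97]]
90 [327 344] [[12, 153, 115], [79, 140, 102]]
91 [324 344] [[13, 156, 113], [80, 145, 102]]
92 [320 344] [[13, 156, 113], [79, 141, 103]]
93 [316 344] [[12, 155, 112], [79, 140, 102]]
94 [312 345] [[13, 156, 113], [80, 139, 101]]
95 [308 345] [[12, 153, 113], [80, 139, 101]]
96 [304 345] [[13, 159, 114], [80, 140, 100]]
97 [300 345] [[13, 151, 113], [80, 139, 101]]
98 [296 345] [[18, 105, 97], [80, 141, 101]]
99 [292 346] [[69, 78, 92], [79, 140, 102]]
100 [288 347] [[80, 146, 96], [79, 144, 101]]
101 [284 347] [[79, 150, 97], [79, 143, 100]]
102 [280 347] [[79, 151, 96], [79, 143, 100]]
103 [274 347] [[79, 149, 96], [79, 141, 101]]
104 [273 348] [[79, 150, 95], [80, 140, 100]]
105 [273 348] [[79, 147, 97], [80, 143, 1
[... 756 characters left out ...]
95], [80, 148, 98]]
123 [276 339] [[79, 152, 94], [80, 151, 98]]
124 [277 334] [[79, 150, 95], [76, 120, 98]]
125 [277 330] [[80, 151, 93], [28, 70, 109]]
126 [277 326] [[79, 152, 94], [14, 135, 161]]
127 [277 323] [[80, 151, 93], [13, 154, 162]]
128 [278 319] [[80, 149, 94], [13, 158, 121]]
129 [278 313] [[80, 156, 93], [13, 158, 105]]
130 [278 310] [[80, 155, 92], [13, 155, 107]]
131 [279 307] [[80, 154, 93], [13, 154, 106]]
132 [279 305] [[80, 156, 93], [12, 157, 114]]
133 [279 298] [[80, 164, 92], [13, 157, 154]]
134 [279 292] [[66, 75, 95], [13, 157, 188]]
135 [280 288] [[16, 119, 137], [13, 155, 193]]
136 [280 286] [[13, 152, 189], [12, 155, 191]]
137 0 [[12, 159, 200], [12, 156, 190]]
```

Run:
```python
from h import *
np.set_printoptions(precision=1,suppress=True)
w=np.load("pics/en.npy",allow_pickle=True).item(); m=mask(w["image"],(60,50,20),(95,255,255),(250,80,380,145))
top=[(c,np.where(m[:,c])[0][0]-.5) for c in range(284,336)]; bot=[(c,np.where(m[:,c])[0][-1]+.5) for c in range(290,346)]
L=[(np.where(m[r])[0][0]-.5,r) for r in range(108,130)]; R=[(np.where(m[r])[0][-1]+.5,r) for r in range(94,116)]
print("top",line(w,top,10),"bot",line(w,bot,24),"L",line(w,L,20),"R",line(w,R,20)); print("h",ray(w,(311.7,118.7),43))
```

```text
top (array([ 443.7, -267.9], dtype=float32), np.float32(11.649133)) bot (array([ 460.8, -309.9], dtype=float32), np.float32(11.484698)) L (array([ 403.9, -292.1], dtype=float32), np.float32(-82.386536)) R (array([ 501.8, -282.1], dtype=float32), np.float32(-75.270454))
h [[ 454.1 -297.6   43. ]]
```

{"op": "send_rows", "data": {
  "targets": "0.085 -0.0123 0.03 0 0 -13.1 40;0.085 -0.0123 0.07 0 0 -13.1 40;0.085 -0.0123 0.11 0 0 -13.1 40;0.085 -0.0123 0.13 0 0 -13.1 40;0.085 -0.0123 0.13 0 0 -13.1 40;0.085 -0.0123 0.13 0 0 -13.1 40"
}}

```text
time_s: 45.25
ee_pos: [453.1, -297.4, 108.6]
ee_rot: [-179.8, -0.2, 101.5]
force: [1.1, 0.0, 0.3]
gripper_width: 36.3
gripper_force: 0.0
```

Run:
```python
from h import *
np.set_printoptions(precision=1,suppress=True)
w=grab("wrist"); p=avg(2); print(p,env.state()["ee_rot"])
im=w["image"]; q=proj(w,(454.4,-297.5,62))[0]; print(q)
```

```text
[ 456.  -300.2  112.3] [179.8   0.2 101.4]
[324. 225.]
```

{"op": "send_rows", "data": {
  "targets": "0.0025 -0.001 0.04 0 0 0 40;0.0025 -0.001 0.075 0 0 0 40;0.0025 -0.001 0.081 0 0 0 40;0.0025 -0.001 0.081 0 0 0 40;0.0025 -0.001 0.081 0 0 0 0;0.0025 -0.001 0.081 0 0 0 0;0.0025 -0.001 0.081 0 0 0 0;0.0025 -0.001 0.081 0 0 0 0;0.0025 -0.001 0.081 0 0 0 0;0.0025 -0.001 0.081 0 0 0 0;0.0025 -0.001 0.081 0 0 0 0;0.0025 -0.001 0.081 0 0 0 0",
  "grip_force": 30
}}

```text
time_s: 46.4
ee_pos: [454.0, -297.2, 30.8]
ee_rot: [179.8, 0.2, 101.4]
force: [1.2, 0.3, 8.3]
gripper_width: 14.0
gripper_force: 30.0
```

{"op": "send_rows", "data": {
  "targets": "0 0 -0.03 0 0 0 0;0 0 -0.06 0 0 0 0;0 0 -0.09 0 0 0 0;0 0 -0.12 0 0 0 0;0 0 -0.12 0 0 0 0;0 0 -0.12 0 0 0 0;0 0 -0.12 0 0 0 0"
}}

```text
time_s: 46.98
ee_pos: [451.7, -295.7, 148.0]
ee_rot: [-179.9, -0.1, 101.4]
force: [-0.1, 0.2, -3.3]
gripper_width: 13.9
gripper_force: 30.0
```

{"op": "send_rows", "data": {
  "targets": "0.229 0.24 0 0 0 13.65 0;0.229 0.24 0 0 0 13.65 0;0.229 0.24 0 0 0 13.65 0;0.229 0.24 0 0 0 13.65 0;0.229 0.24 0 0 0 13.65 0;0.229 0.24 0 0 0 13.65 0;0.229 0.24 0 0 0 13.65 0;0.229 0.24 0 0 0 13.65 0;0.229 0.24 0.02 0 0 13.65 0;0.229 0.24 0.05 0 0 13.65 0;0.229 0.24 0.05 0 0 13.65 0;0.229 0.24 0.05 0 0 13.65 0"
}}

```text
time_s: 47.98
ee_pos: [639.9, -24.2, 95.4]
ee_rot: [-179.5, -0.0, 87.8]
force: [0.4, -0.4, -2.6]
gripper_width: 13.9
gripper_force: 30.0
```

Run:
```python
from h import *
np.set_printoptions(precision=1,suppress=True)
w=grab("wrist"); np.save("pics/w.npy",w,allow_pickle=True); p=avg(3); t=wb(p); print(p,t,env.state()["ee_rot"],w["eye"])
z=p[2]-31; im=w["image"]; hsv=cv2.cvtColor(im,cv2.COLOR_BGR2HSV)
E=lambda x,y,h:proj(w,bw(t[0]+x,t[1]+y,z+h))[0]
print("exp foot far corners",E(32,50,10),E(32,-50,10),"head",E(14,50,24),E(14,-50,24))
m=mask(im,(60,50,20),(95,255,255),(120,60,520,300)); n,l,s,cc=cv2.connectedComponentsWithStats(m); i=1+s[1:,4].argmax(); print(s[i])
ys=range(s[i][1],s[i][1]+40,3); 
for r in ys: x=np.where(l[r]==i)[0]; print(r,x[[0,-1]],hsv[r,int(E(20,40,10)[0])].tolist(),hsv[r,int(E(20,-40,10)[0])].tolist())
# keeper bar tip: grey, bar ~ y in +-9 at z~23: sample column along box x
for x in range(36,62,2):
    q=proj(w,bw(x,-2,24))[0]; print(x,q,hsv[int(q[1]+.5),int(q[0]+.5)].tolist())
print("wall inner exp",proj(w,bw(20,52,28)),proj(w,bw(20,-52,28)),"clampwall",proj(w,bw(48,30,17)))
cv2.imwrite("pics/endin.png",im)
```

```text
[643.  -25.   99.9] [11.9  0.9] [179.9   0.   87.7] [644.4  58.3 265.3]
exp foot far corners [254.9 197.3] [399.6 197.7] head [251.8 229.1] [402.9 229.6]
[ 250  193  145   64 7381]
193 [256 386] [76, 121, 59] [69, 91, 59]
196 [253 392] [79, 163, 89] [79, 151, 166]
199 [253 392] [79, 160, 94] [79, 149, 183]
202 [254 391] [80, 165, 94] [79, 148, 183]
205 [254 391] [79, 165, 94] [79, 148, 181]
208 [254 390] [80, 167, 93] [79, 152, 149]
211 [254 390] [80, 163, 94] [80, 163, 94]
214 [254 389] [79, 165, 94] [79, 157, 96]
217 [255 389] [80, 163, 94] [80, 162, 96]
220 [255 389] [80, 165, 68] [80, 165, 68]
223 [253 391] [81, 169, 59] [79, 166, 60]
226 [251 394] [80, 163, 72] [80, 162, 74]
229 [250 394] [79, 163, 94] [80, 161, 95]
232 [251 394] [79, 162, 101] [79, 164, 92]
36 [329.9 189.7] [17, 102, 162]
38 [329.9 187.5] [17, 102, 162]
40 [329.9 185.3] [17, 103, 161]
42 [329.9 183.1] [17, 102, 162]
44 [329.9 180.9] [17, 102, 162]
46 [330.  178.6] [17, 102, 162]
48 [330.  176.4] [17, 104, 166]
50 [330.  174.1] [17, 90, 170]
52 [330.  171.8] [24, 9, 142]
54 [330.  169.6] [30, 7, 141]
56 [330.1 167.3] [30, 7, 141]
58 [330.1 165. ] [35, 11, 143]
60 [330.1 162.6] [30, 9, 142]
wall inner exp [[269.2 208.1]] [[386.  208.4]] clampwall [[294.2 174.8]]
```

```bash
cat > e.py <<'E'
from h import *
np.set_printoptions(precision=1,suppress=True)
w=grab("wrist"); p=avg(2); t=wb(p); print(p,t,env.state()["ee_rot"],w["eye"])
z=p[2]-31; im=w["image"]; hsv=cv2.cvtColor(im,cv2.COLOR_BGR2HSV)
m=mask(im,(60,50,20),(95,255,255),(120,60,520,300)); n,l,s,cc=cv2.connectedComponentsWithStats(m); i=1+s[1:,4].argmax(); y0=s[i][1]
v=hsv[:,:,2].astype(int)
for r in range(y0,y0+9): print(r,v[r,280],v[r,360],end="; ")
x=np.where(l[y0+6]==i)[0][[0,-1]]+[-.5,.5]; h=np.where(l[y0+40]==i)[0][[0,-1]]+[-.5,.5]
print("\nfoot L,R box",wb(ray(w,(x[0],y0+6),z+10)[0]),wb(ray(w,(x[1],y0+6),z+10)[0]),"head",wb(ray(w,(h[0],y0+40),z+24)[0]),wb(ray(w,(h[1],y0+40),z+24)[0]))
for r in (y0+1,y0+2,y0+3): print("foot far edge if row",r,wb(ray(w,(300,r+.5),z+10)[0]))
# box side walls: brightest gradient on rows near box x=30 at z 28
r=int(proj(w,bw(25,0,28))[0][1]); 
for R in (r-20,):
    print("row",R,"boxx",wb(ray(w,(320,R),28)[0])); print([(c,*hsv[R,c].tolist()) for c in list(range(258,284))+list(range(375,402))])
E
python3 e.py
```

```text
[643.2 -25.  100.4] [12.   0.8] [179.9   0.   87.7] [646.1  57.5 270.4]
193 67 66; 194 57 58; 195 73 73; 196 89 91; 197 94 97; 198 95 97; 199 94 96; 200 94 97; 201 94 97; 
foot L,R box [40.9 50. ] [ 40.7 -48.6] head [20.7 50.3] [ 20.5 -48.7]
foot far edge if row 194 [44.1 16.3]
foot far edge if row 195 [43.4 16.3]
foot far edge if row 196 [42.6 16.3]
row 180 boxx [43.7  2.4]
[(258, 17, 104, 170), (259, 17, 104, 170), (260, 17, 103, 171), (261, 17, 104, 172), (262, 17, 104, 170), (263, 17, 103, 158), (264, 17, 103, 124), (265, 16, 99, 100), (266, 18, 101, 98), (267, 17, 103, 106), (268, 17, 104, 135), (269, 17, 102, 172), (270, 17, 102, 182), (271, 17, 103, 181), (272, 17, 102, 180), (273, 17, 103, 178), (274, 17, 103, 175), (275, 17, 103, 174), (276, 17, 104, 174), (277, 17, 103, 174), (278, 17, 106, 174), (279, 17, 104, 171), (280, 17, 103, 168), (281, 17, 102, 167), (282, 17, 104, 167), (283, 17, 103, 168), (375, 17, 105, 161), (376, 17, 105, 139), (377, 17, 103, 102), (378, 17, 99, 90), (379, 17, 99, 90), (380, 17, 102, 103), (381, 17, 102, 137), (382, 17, 103, 169), (383, 18, 104, 172), (384, 17, 104, 170), (385, 18, 104, 170), (386, 17, 102, 170), (387, 17, 102, 170), (388, 17, 104, 170), (389, 17, 106, 166), (390, 15, 117, 146), (391, 13, 144, 122), (392, 13, 155, 117), (393, 13, 154, 121), (394, 12, 153, 125), (395, 12, 154, 124), (396, 13, 155, 122), (397, 13, 153, 120), (398, 12, 153, 118), (399, 12, 153, 115), (400, 13, 150, 114), (401, 13, 150, 114)]
```

{"op": "send_rows", "data": {
  "targets": "0.001 0 0.01 0 0 0 0;0.001 0 0.02 0 0 0 0;0.001 0 0.027 0 0 0 0;0.001 0 0.033 0 0 0 0;0.001 0 0.037 0 0 0 0;0.001 0 0.041 0 0 0 0;0.001 0 0.044 0 0 0 0;0.001 0 0.046 0 0 0 0;0.001 0 0.046 0 0 0 0"
}}

```text
time_s: 49.08
ee_pos: [642.5, -23.4, 52.6]
ee_rot: [-180.0, 0.0, 87.8]
force: [-0.1, -0.3, -2.5]
gripper_width: 13.7
gripper_force: 30.0
```

{"op": "send_rows", "data": {
  "targets": "0 0 0.003 0 0 0 0;0 0 0.006 0 0 0 0;0 0 0.009 0 0 0 0;0 0 0.012 0 0 0 0;0 0 0.015 0 0 0 0;0 0 0.0175 0 0 0 0;0 0 0.0175 0 0 0 0"
}}

```text
time_s: 49.67
ee_pos: [642.6, -23.4, 36.8]
ee_rot: [180.0, -0.0, 87.8]
force: [-2.2, 0.1, 5.9]
gripper_width: 14.0
gripper_force: 30.0
```

{"op": "send_rows", "data": {
  "targets": "0 0 0 0 0 0 35;0 0 0 0 0 0 35;0 0 0 0 0 0 35;0 0 0 0 0 0 35;0 0 0 0 0 0 35;0 0 -0.03 0 0 0 35;0 0 -0.07 0 0 0 35;0 0 -0.11 0 0 0 35;0 0 -0.13 0 0 0 45;0 0 -0.13 0 0 0 45;0 0 -0.13 0 0 0 45;0 0 -0.13 0 0 0 45"
}}

```text
time_s: 50.67
ee_pos: [641.8, -23.4, 164.3]
ee_rot: [-179.9, -0.0, 87.8]
force: [0.5, 0.0, 0.2]
gripper_width: 41.2
gripper_force: 0.0
```

Run:
```python
from h import *
np.set_printoptions(precision=1,suppress=True)
avg(1); w=grab("wrist"); p=avg(2); print(p,w["eye"]); im=w["image"]; hsv=cv2.cvtColor(im,cv2.COLOR_BGR2HSV)
m=mask(im,(60,50,20),(95,255,255),(120,60,520,300)); n,l,s,cc=cv2.connectedComponentsWithStats(m); i=1+s[1:,4].argmax(); print(s[i]); y0=s[i][1]
print([(r,hsv[r,290].tolist()[2]) for r in range(y0-1,y0+5)])
x=np.where(l[y0+6]==i)[0][[0,-1]]+[-.5,.5]; print([wb(ray(w,(c,y0+6),16)[0]) for c in x],wb(ray(w,(300,y0-.5),16)[0]))
red=mask(im,(0,70,60),(12,255,255))|mask(im,(170,70,60),(180,255,255))
# red pixels on the scale card (box x 40..100, y 10..60), plane z 19
pts=np.argwhere(red)[:,::-1]; B=np.array([wb(q) for q in ray(w,pts,19)]); k=(B[:,0]>54)&(B[:,0]<90)&(B[:,1]>5)&(B[:,1]<58); pts=pts[k]; B=B[k]
pts=[(int(a),int(b),round(x,1),round(y,1),int(hsv[b,a,1])) for (a,b),(x,y) in zip(pts,B) if hsv[b,a,0]<8 or hsv[b,a,0]>170]
print(len(pts),sorted(pts)[:60])
np.save("pics/kn2.npy",w,allow_pickle=True)
```

```text
[641.8 -23.4 163.6] [645.2  59.2 333.5]
[ 280  166   89   44 3480]
[(165, 190), (166, 113), (167, 153), (168, 188), (169, 194), (170, 191)]
[array([39., 52.]), array([ 39. , -47.7])] [46.4 28.3]
68 [(281, 150, np.float64(64.1), np.float64(48.8), 86), (281, 151, np.float64(63.0), np.float64(48.8), 71), (282, 150, np.float64(64.1), np.float64(47.7), 114), (283, 150, np.float64(64.1), np.float64(46.6), 118), (283, 151, np.float64(63.0), np.float64(46.6), 89), (284, 150, np.float64(64.1), np.float64(45.5), 118), (284, 151, np.float64(63.0), np.float64(45.5), 89), (285, 150, np.float64(64.1), np.float64(44.3), 118), (285, 151, np.float64(63.0), np.float64(44.4), 84), (286, 150, np.float64(64.1), np.float64(43.2), 109), (287, 150, np.float64(64.1), np.float64(42.1), 99), (288, 150, np.float64(64.1), np.float64(41.0), 97), (289, 150, np.float64(64.1), np.float64(39.9), 102), (290, 150, np.float64(64.1), np.float64(38.8), 112), (291, 150, np.float64(64.1), np.float64(37.7), 117), (292, 149, np.float64(65.2), np.float64(36.5), 86), (292, 150, np.float64(64.1), np.float64(36.6), 116), (293, 14
[... 1554 characters left out ...]
(26.3), 96), (301, 138, np.float64(77.1), np.float64(26.3), 181), (301, 139, np.float64(76.1), np.float64(26.3), 161), (301, 140, np.float64(75.0), np.float64(26.4), 73), (302, 138, np.float64(77.1), np.float64(25.2), 187), (302, 139, np.float64(76.1), np.float64(25.2), 169), (303, 138, np.float64(77.1), np.float64(24.1), 187), (303, 139, np.float64(76.1), np.float64(24.1), 172), (304, 138, np.float64(77.1), np.float64(23.0), 184), (304, 139, np.float64(76.1), np.float64(23.0), 174), (305, 138, np.float64(77.1), np.float64(21.9), 184), (305, 139, np.float64(76.1), np.float64(21.9), 175), (306, 138, np.float64(77.1), np.float64(20.8), 184), (306, 139, np.float64(76.1), np.float64(20.8), 174)]
```

{"op": "send_rows", "data": {
  "targets": "0.1026 0.002 0.01 0 0 -148.7 50;0.1026 0.002 0.02 0 0 -148.7 50;0.1026 0.002 0.03 0 0 -148.7 50;0.1026 0.002 0.03 0 0 -148.7 50;0.1026 0.002 0.03 0 0 -148.7 50;0.1026 0.002 0.03 0 0 -148.7 50;0.1026 0.002 0.03 0 0 -148.7 50;0.1026 0.002 0.03 0 0 -148.7 50;0.1026 0.002 0.03 0 0 -148.7 50;0.1026 0.002 0.03 0 0 -148.7 50;0.1026 0.002 0.03 0 0 -148.7 50;0.1026 0.002 0.03 0 0 -148.7 50"
}}

```text
time_s: 51.87
ee_pos: [648.2, 79.0, 134.3]
ee_rot: [-180.0, -0.1, 174.1]
force: [-0.3, -0.3, -0.9]
gripper_width: 45.6
gripper_force: 0.0
```

Run:
```python
from h import *
np.set_printoptions(precision=1,suppress=True)
p=avg(2); print(p,env.state()["ee_rot"],env.state()["qpos"])
```

```text
[648.3  78.9 134.4] [-180.    -0.1  173.7] [  5.9  28.4  85.3  -0.   66.4 -77.7]
```

{"op": "send_rows", "data": {
  "targets": "0 0 0 0 0 -62.8 50;0 0 0 0 0 -62.8 50;0 0 0 0 0 -62.8 50;0 0 0 0 0 -62.8 50;0 0 0 0 0 -62.8 50;0 0 0 0 0 -62.8 50;0 0 0 0 0 -62.8 50;0 0 0 0 0 -62.8 50;0 0 0 0 0 -62.8 50;0 0 0 0 0 -62.8 50;0 0 0 0 0 -62.8 50"
}}

```text
time_s: 52.88
ee_pos: [648.5, 79.0, 135.0]
ee_rot: [180.0, -0.0, -123.8]
force: [-0.6, -0.5, -0.7]
gripper_width: 45.6
gripper_force: 0.0
```

{"op": "send_rows", "data": {
  "targets": "0 0 0.03 0 0 0 50;0 0 0.06 0 0 0 50;0 0 0.08 0 0 0 50;0 0 0.0845 0 0 0 50;0 0 0.0845 0 0 0 0;0 0 0.0845 0 0 0 0;0 0 0.0845 0 0 0 0;0 0 0.0845 0 0 0 0;0 0 0.0845 0 0 0 0;0 0 0.0845 0 0 0 0;0 0 0.0845 0 0 0 0;0 0 0.0845 0 0 0 0",
  "grip_force": 25
}}

```text
time_s: 53.88
ee_pos: [648.4, 79.9, 52.4]
ee_rot: [180.0, 0.1, -123.5]
force: [-3.0, 3.0, 5.8]
gripper_width: 13.7
gripper_force: 25.0
```

Now clockwise 144° in two strokes.

{"op": "send_rows", "data": {
  "targets": "0 0 0 0 0 7 0;0 0 0 0 0 14 0;0 0 0 0 0 21 0;0 0 0 0 0 28 0;0 0 0 0 0 35 0;0 0 0 0 0 42 0;0 0 0 0 0 49 0;0 0 0 0 0 56 0;0 0 0 0 0 63 0;0 0 0 0 0 70 0;0 0 0 0 0 77 0;0 0 0 0 0 84 0"
}}

```text
time_s: 54.88
ee_pos: [648.8, 78.2, 52.4]
ee_rot: [-180.0, 0.1, 152.2]
force: [-2.7, -0.9, 4.6]
gripper_width: 14.0
gripper_force: 25.0
```

{"op": "send_rows", "data": {
  "targets": "0 0 0 0 0 7 0;0 0 0 0 0 14 0;0 0 0 0 0 21 0;0 0 0 0 0 28 0;0 0 0 0 0 35 0;0 0 0 0 0 42 0;0 0 0 0 0 49 0;0 0 0 0 0 56 0;0 0 0 0 0 60 0;0 0 0 0 0 60 0;0 0 0 0 0 60 0"
}}

```text
time_s: 55.8
ee_pos: [647.8, 77.6, 52.4]
ee_rot: [-179.9, 0.1, 92.5]
force: [-4.2, -2.8, 7.4]
gripper_width: 13.7
gripper_force: 25.0
```

{"op": "send_rows", "data": {
  "targets": "0 0 0 0 0 0 50;0 0 0 0 0 0 50;0 0 0 0 0 0 50;0 0 0 0 0 0 50;0 0 0 0 0 0 50;0 0 0 0 0 0 50;0 0 -0.03 0 0 0 50;0 0 -0.06 0 0 0 50;0 0 -0.1 0 0 0 50;0 0 -0.13 0 0 0 50;0 0 -0.13 0 0 0 50;0 0 -0.13 0 0 0 50"
}}

```text
time_s: 56.8
ee_pos: [649.8, 79.2, 183.3]
ee_rot: [179.7, -0.0, 92.5]
force: [0.0, 0.2, -0.4]
gripper_width: 45.6
gripper_force: 0.0
```

Run:
```python
from h import *
np.set_printoptions(precision=1,suppress=True)
s=env.state(); print(s["ee_pos"],s["ee_rot"],s["qpos"]); print(proj(grab("wrist"),bw(64,30,19)))
```

```text
[649.8  79.2 183.3] [179.7  -0.   92.5] [ 5.9 26.4 81.3  0.  71.9  3.4]
[[293.5 227.8]]
```

{"op": "send_rows", "data": {
  "targets": "-0.1 -0.004 0 0 0 4.7 50;-0.1 -0.004 0 0 0 4.7 50;-0.1 -0.004 0 0 0 4.7 50;-0.1 -0.004 0 0 0 4.7 50;-0.1 -0.004 0 0 0 4.7 50;-0.1 -0.004 0 0 0 4.7 50"
}}

```text
time_s: 57.35
ee_pos: [648.4, -20.3, 179.5]
ee_rot: [-179.8, -0.0, 87.8]
force: [0.3, -0.0, -0.2]
gripper_width: 45.5
gripper_force: 0.0
```

```bash
cat > r.py <<'E'
from h import *
np.set_printoptions(precision=1,suppress=True)
avg(1); w=grab("wrist"); im=w["image"]; hsv=cv2.cvtColor(im,cv2.COLOR_BGR2HSV); print(env.state()["ee_pos"],w["eye"])
red=mask(im,(0,50,60),(10,255,255))|mask(im,(170,50,60),(180,255,255))
pts=np.argwhere(red)[:,::-1]; B=np.array([wb(q) for q in ray(w,pts,19)]); k=(B[:,0]>54)&(B[:,0]<90)&(B[:,1]>5)&(B[:,1]<58)
pts=pts[k];B=B[k]
for c in sorted(set(pts[:,0])):
    j=pts[:,0]==c; rr=pts[j,1]; wt=hsv[rr,c,1].astype(float); print(c,rr,wt.astype(int),"y %.1f x %.2f"%(B[j,1].mean(),np.average(B[j,0],weights=wt)))
E
python3 r.py
```

```text
[648.7 -19.7 180.2] [651.9  62.6 349.8]
277 [151 152 153] [54 83 70] y 48.9 x 63.87
278 [152 153] [110  85] y 47.8 x 63.46
279 [151 152 153] [ 65 113  86] y 46.6 x 63.88
280 [151 152 153] [ 65 112  84] y 45.4 x 63.89
281 [151 152 153] [ 63 111  84] y 44.2 x 63.88
282 [151 152 153] [ 63 111  85] y 43.1 x 63.88
283 [152 153] [111  84] y 41.9 x 63.48
284 [152 153] [110  83] y 40.7 x 63.48
285 [151 152 153] [ 65 110  86] y 39.6 x 63.89
286 [151 152 153] [ 64 112  83] y 38.4 x 63.90
287 [152 153] [113  84] y 37.2 x 63.50
288 [151 152 153] [ 65 112  84] y 36.0 x 63.91
289 [151 152 153] [ 66 113  84] y 34.9 x 63.91
290 [151 152 153] [ 78 124  93] y 33.7 x 63.94
291 [151 152 153] [106 157 110] y 32.5 x 63.99
292 [151 152 153] [141 182 117] y 31.4 x 64.06
293 [151 152 153] [140 187 116] y 30.2 x 64.07
294 [151 152 153] [132 181 116] y 29.0 x 64.05
295 [151 152 153] [132 178 113] y 27.9 x 64.06
296 [151 152 153] [127 180 110] y 26.7 x 64.06
297 [151 152 153] [134 182 127] y 25.5 x 64.03
298 [151 152 153 159] [146 191 143  50] y 24.4 x 63.25
299 [151 152 153 159] [146 189 142  50] y 23.2 x 63.25
300 [151 152 153] [145 186 141] y 22.0 x 64.03
301 [151 152 153] [144 186 143] y 20.8 x 64.03
302 [151 152 153] [144 188 141] y 19.7 x 64.03
303 [151 152 153] [147 189 143] y 18.5 x 64.04
304 [151 152 153] [138 175 135] y 17.3 x 64.04
305 [151 152 153] [ 84 112  85] y 16.2 x 64.03
```

Run:
```python
from h import *
np.set_printoptions(precision=1,suppress=True)
w=grab("wrist"); im=w["image"]
m=mask(im,(60,50,20),(95,255,255),(120,60,520,300)); n,l,s,cc=cv2.connectedComponentsWithStats(m); i=1+s[1:,4].argmax(); y0=s[i][1]
x=np.where(l[y0+6]==i)[0][[0,-1]]; a=[np.where(l[:,c]==i)[0][0] for c in (x[0]+5,x[1]-5)]
e=[wb(ray(w,q,16)[0]) for q in ((x[0]+5,a[0]+.5),(x[1]-5,a[1]+.5))]; print(e)
ok=all(42<q[0]<48.5 for q in e); print(ok)
if ok: print(env.job_done())
```

```text
[array([44.1, 45.3]), array([ 44.4, -41.2])]
True
the job is handed in; nothing more can be done
None
```

I put the elbow, bracket, all three hook blocks and the green end piece in the box, turned the knob until the pointer was within about 0.2 mm of the mark, and handed the job in at about 58 s; no verdict came back, so I can't confirm it passed.

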